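# Set a batch of drawer fronts and their knobs out to dry

## Task

Set the freshly oiled drawer parts out to dry. Stand every drawer front on end on the ledge of the drying rack, leaning flat against its sloped back with the moulded face outwards; tip all the knobs out of the square can into the grey drying tray, then stand the empty can upright on its cork mat again. Leave the glue bottle, the clamp and the plywood block where they are.

Things in the scene. Friction and masses are not known exactly. Their poses are not given: they have to be found in the camera images.
- rack: Pale wood drying rack fixed to the bench, 480 mm wide, 190 mm high; origin under its middle at bench height, open front faces its -x, z up. Two feet lie on the bench at y = -220 and +220 mm, x = -85 to 120 mm, 22 mm high. Its back is two level battens: 10 to 44 mm and 118 to 148 mm up the slope from the ledge, open between but for a 24 mm upright at mid-width, 12 mm behind the front faces.
- rack_back: The rack's sloped back, leaning 30 degrees from vertical. Origin mid-width where ledge meets back, 45 mm above the bench. z runs up the slope, x into the back and square to it (batten fronts at x = 0), y along the width (-240 to 240 mm). The ledge (top at z = 0, x = -36 to 0) is square to the back, so slopes down to it; a lip (x = -44 to -36) stands 10 mm above the ledge.
- front_oak: Drawer front of golden oak wood, a flat panel 150 (x) x 62 (y) x 18 (z) mm, about 120 g. Origin at the centre of its plain back; z points out of the moulded face (a thin raised bead about 1.5 mm high, 6 mm wide, 6 mm in from the edges), x along its length. Starts flat on the bench, face up. Either short end may be the foot. Three or four of the four drawer fronts are there.
- front_walnut: Drawer front of dark brown walnut, a flat panel 150 (x) x 62 (y) x 18 (z) mm, about 120 g. Origin at the centre of its plain back; z points out of the moulded face (a thin raised bead about 1.5 mm high, 6 mm wide, 6 mm in from the edges), x along its length. Starts flat on the bench, face up. Either short end may be the foot. Three or four of the four drawer fronts are there.
- front_cherry: Drawer front of reddish cherry wood, a flat panel 150 (x) x 62 (y) x 18 (z) mm, about 120 g. Origin at the centre of its plain back; z points out of the moulded face (a thin raised bead about 1.5 mm high, 6 mm wide, 6 mm in from the edges), x along its length. Starts flat on the bench, face up. Either short end may be the foot. Three or four of the four drawer fronts are there.
- front_green: Drawer front of green-painted wood, a flat panel 150 (x) x 62 (y) x 18 (z) mm, about 120 g. Origin at the centre of its plain back; z points out of the moulded face (a thin raised bead about 1.5 mm high, 6 mm wide, 6 mm in from the edges), x along its length. Starts flat on the bench, face up. Either short end may be the foot. Three or four of the four drawer fronts are there.
- can: Square open tinplate can, bare metal with blue sides, 66 x 66 mm outside, 100 mm high, walls and floor 4 mm thick, about 200 g empty. Origin at the centre of its underside, z towards its mouth, x and y square to its flat sides. Starts upright on the cork mat with the knobs inside.
- can_rim (a point): Centre of the can's mouth, 100 mm above its origin.
- mat: Square cork mat 140 x 140 mm, 4 mm thick, fixed on the bench. Origin under its centre, x and y along its sides.
- tray: Grey open plastic drying tray with wire lines on its floor, fixed on the bench, 200 (x) x 160 (y) x 40 mm high, walls and floor 6 mm thick. Origin under its centre.
- knob0: Turned brown wooden drawer knob: a ball of 27 mm diameter on a foot of 18 mm diameter, 30 mm high in all, about 18 g. Origin at the centre of the underside of its foot, z towards the ball. Starts in the can; two to four of the four knobs are there.
- knob1: Turned brown wooden drawer knob: a ball of 27 mm diameter on a foot of 18 mm diameter, 30 mm high in all, about 18 g. Origin at the centre of the underside of its foot, z towards the ball. Starts in the can; two to four of the four knobs are there.
- knob2: Turned brown wooden drawer knob: a ball of 27 mm diameter on a foot of 18 mm diameter, 30 mm high in all, about 18 g. Origin at the centre of the underside of its foot, z towards the ball. Starts in the can; two to four of the four knobs are there.
- knob3: Turned brown wooden drawer knob: a ball of 27 mm diameter on a foot of 18 mm diameter, 30 mm high in all, about 18 g. Origin at the centre of the underside of its foot, z towards the ball. Starts in the can; two to four of the four knobs are there.
- glue: Bystander, to be left where it is: white glue bottle with blue cap, 60 mm diameter, 150 mm high, origin under its centre.
- clamp: Bystander, to be left where it is: red bar clamp lying flat, 200 x 90 x 22 mm, origin under its middle.
- block: Bystander, to be left where it is: plywood block 110 x 50 x 30 mm, origin under its centre.
There are look-alikes about, which are no part of the job. Several things look just like the front_cherry: the one meant starts farthest to the robot's right.

How it is judged:
By the outcome, as a careful person would: the job done as asked, in the order asked, and still so for the second after the job is handed in, with the robot touching nothing.
Of front_oak, front_walnut, front_cherry, front_green only 3 to 4 are there at a start; the rules pass over those that are not, and their reading is None.
Of knob0, knob1, knob2, knob3 only 2 to 4 are there at a start; the rules pass over those that are not, and their reading is None.
At some moment in a run one of can may be knocked a few centimetres aside while the robot is not near it.
Once in a run the grip may slacken for a moment while it holds something.
It also fails if it takes over 210 s, if anything falls off the work surface, if the arm or the gripper's body presses on something with over 40 N, if the wrist force passes 120 N, or if a joint passes its speed limit or range.

## Robot

A 6-joint arm with a two-finger parallel gripper is mounted at the origin on the work surface. World frame = base frame: x ahead of the robot, y to its left, z up, the work surface at z = 0. Lengths are in m, angles in rad, forces in N, time in s.
With the tool pointing down it reaches from about 0.3 to 0.775 m from the base axis. Payload 14.6 kg.
Tool frame: the origin (TCP) lies at the very end of the fingers, on their centre line; the grasp point (between the pads) lies 19 mm behind it; z points along the fingers, y is the line along which they close (so a half turn about z gives the same grasp; the last joint's range is limited). The gripper opens to 94 mm and grips with 3 to 60 N. Pads are 16 mm wide; open, the fingers measure 119 mm over their backs; the gripper's body (75 mm by 177 mm) begins 78 mm behind the grasp point.
Start: joints at [-1.268, 0.3, 1.521, -0, 1.321, -0.067], TCP at [0.199, -0.513, 0.205] pointing down, gripper open.
Joint ranges: [-3.03, 3.03], [-0.79, 2.21], [0.23, 2.52], [-1.04, 4.18], [0, 3.07], [-2.55, 2.55]. Speed limits (rad/s): [2.22, 2.22, 2.57, 3.14, 3.14, 3.14].

## Interface

Orientations are given as [roll, pitch, yaw] about the fixed x, y, z axes, in that order (R = Rz(yaw) Ry(pitch) Rx(roll)).
In Python, from station import ctrl gives the robot as it stands.
- The arm moves only by the tool carry_out, never from a script. Its argument "motion" is text: rows parted by semicolons, each of 7 numbers parted by spaces: the shift along the world's x, y, z in m, then the turn, a rotation vector about the world's x, y, z in degrees, then the closure in counts, from 0 (fully open) to 255 (shut). In form: dx dy dz wx wy wz hand; .... A call has 1 to 20 rows; each row shifts and turns the commanded pose from where the row before left it; what a row does not reach is not made up. A row lasts 1/12 s, in which the tool goes at most 41.7 mm and 7.16 degrees, less where a joint would pass 70% of its speed; a pose out of reach is approached as far as the arm can. A call is refused whole if a number of a shift passes 0.0417 or a number of a turn 7.16, either way. A call with a gripper value outside its range is refused whole. The fingers move at their own pace and stop on an object; "grip_force" is the grip in N (left out, the last holds). Time passes only in rows, so rows that do not move let the fingers close. It gives the time, the measured TCP pose, the force, the opening and the grip force at its end, in the units of the state.
- ctrl.get_obs(): the state, without advancing time (a new reading comes with each control period).
- ctrl.camera(name): name is "side" or "top" or "wrist"; returns a dict with "pixels" (400x640x3 uint8, red, green, blue), "range_z" (400x640 float32, m along the optical axis (not along the pixel's ray), 0 where there is no reading), "K" (3x3 intrinsics, pixels), "position" and "attitude" of the camera in the world. Camera axes: x right, y up, looking along -z (the intrinsics and any distortion apply to the point x, -y, -z); pixel columns grow to the right and rows downward; lengths in m; the calibration is good to about 2 mm. A picture is of the moment at which its call begins.
- ctrl.hand_in(): hands the job in; it is judged then, once.
The state is a dict: "time_s": time; "qpos": joint angles; "joint_vel": joint speeds; "tau": joint torques, N m; "ee_pos": TCP position; "eef_rot": TCP orientation; "force": force on the tool from outside, world axes, zero at the start; "moment": the same for the moment, N m; "grip_width": finger opening in m; "grip_force": force on a finger pad.
Only numpy, scipy, OpenCV 4.12 (cv2) and the standard library are available. Lean on these libraries where they do the work, as an engineer would, in place of code of your own. Each camera call takes 0.05 s, during which the arm holds its last target. There are 200 camera calls.

## Working session

There is one attempt and no reset: what is moved stays moved. The work goes in short steps, Python scripts to look and compute and a tool call to move; the robot and the scene stay as the last step left them, time stands still between calls to the robot, and variables do not carry over. Pictures are saved under pics/ and viewed, at most 14 in all, crops included, and the job is handed in when it is done.

Besides the shell and the picture viewer there is one more tool, called after ">>>" by a JSON object that holds its "fn" and its "kwargs", one argument or row to a line. carry_out: Moves the arm, as the interface text tells. Its arguments: {"type":"object","properties":{"motion":{"type":"string"},"grip_force":{"type":"number"}},"required":["motion"]}

```bash
ls; mkdir -p pics
cat > h.py <<'E'
import numpy as np, cv2
from station import ctrl
from scipy.spatial.transform import Rotation as R
def cam(n):
    c=ctrl.camera(n); 
    a=np.array(c["attitude"],float)
    c["R"]=a if a.shape==(3,3) else R.from_euler('xyz',a).as_matrix() if a.size==3 else None
    return c
def save(c,f): cv2.imwrite("pics/"+f,cv2.cvtColor(c["pixels"],cv2.COLOR_RGB2BGR))
def cloud(c):
    K=c["K"];z=c["range_z"];v,u=np.mgrid[0:z.shape[0],0:z.shape[1]]
    p=np.stack([(u-K[0,2])/K[0,0]*z,-(v-K[1,2])/K[1,1]*z,-z],-1)
    return p@c["R"].T+np.array(c["position"])
E
python3 - <<'E'
from h import *
for n in("top","side"):
    c=cam(n);save(c,n+"0.png");np.savez(n+"0.npz",**{k:np.array(v) for k,v in c.items()})
    print(n,{k:v for k,v in c.items() if k not in("pixels","range_z")})
print(ctrl.get_obs())
E
```

```text
pics
top {'K': array([[442.95084802,   0.        , 305.99385226],
       [  0.        , 442.95084802, 200.5721084 ],
       [  0.        ,   0.        ,   1.        ]]), 'position': array([0.31026762, 0.02858596, 1.4762384 ]), 'attitude': array([ 1.02481134e-01,  1.01481284e-03, -1.55065152e+00]), 'R': array([[ 0.02014344,  0.99455366, -0.10226075],
       [-0.99979659,  0.01993397, -0.00307   ],
       [-0.00101481,  0.10230179,  0.99475289]])}
side {'K': array([[382.22854249,   0.        , 323.63382788],
       [  0.        , 382.22854249, 195.50616169],
       [  0.        ,   0.        ,   1.        ]]), 'position': array([-0.15130586,  0.68177073,  0.84658743]), 'attitude': array([ 0.87042673,  0.00864757, -2.36706035]), 'R': array([[-0.71472149,  0.44602601, -0.5387337 ],
       [-0.69935572, -0.46527969,  0.54260151],
       [-0.00864746,  0.76457545,  0.64447623]])}
{'time_s': 0.1, 'qpos': array([-1.26758420e+00,  3.00428717e-01,  1.52150373e+00, -2.18697208e-05,
        1.32069874e+00, -6.66114169e-02]), 'joint_vel': array([-0.00228234, -0.00208351, -0.00202066,  0.00208522, -0.00153306,
       -0.00046229]), 'tau': array([ 1.34171146e-04, -5.32644832e+01, -3.53286231e+01,  7.09198276e-02,
        2.34908215e-02, -4.30771058e-05]), 'ee_pos': array([ 0.19871523, -0.51260054,  0.2049423 ]), 'eef_rot': array([-3.14055502e+00, -4.79901072e-05,  3.69828943e-01]), 'force': array([ 1.06755783,  0.13604921, -1.10409387]), 'moment': array([-0.02457267,  0.00888805, -0.00812539]), 'grip_force': 0.0, 'grip_width': 0.0938520709139082}
```

View pics/top0.png

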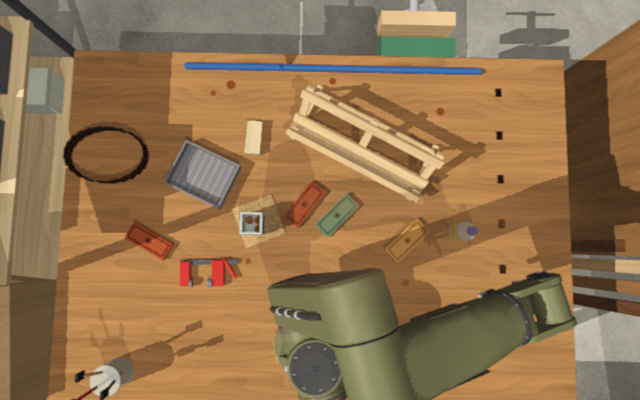

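View pics/side0.png

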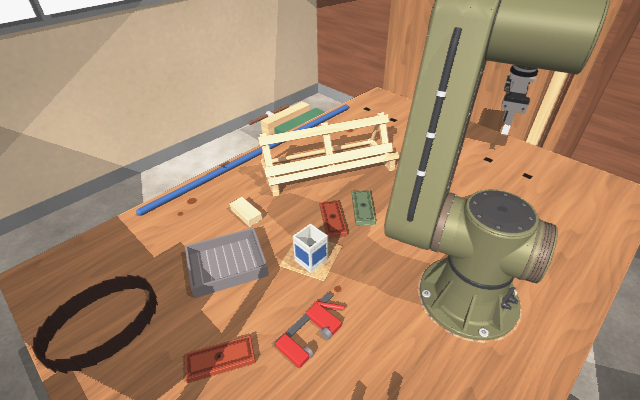

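```bash
cat >> h.py <<'E'
def load(n): return dict(np.load(n))
def rectxy(P):
    r=cv2.minAreaRect((P[:,:2]*1000).astype(np.float32)); (cx,cy),(w,h),a=r
    if w<h: w,h,a=h,w,a+90
    return round(cx,1),round(cy,1),round(w,1),round(h,1),round((a+90)%180-90,1)
def blob(c,P,box,m,zr):
    u0,u1,v0,v1=box;k=np.zeros(m.shape,np.uint8);k[v0:v1,u0:u1]=1
    k=((k>0)&m&(P[...,2]>zr[0])&(P[...,2]<zr[1])).astype(np.uint8)
    n,l,s,_=cv2.connectedComponentsWithStats(k)
    if n<2: return np.zeros((0,3))
    return P[l==1+np.argmax(s[1:,4])]
E
python3 - <<'E'
from h import *
c=load("top0.npz");P=cloud(c);T=np.ones(P.shape[:2],bool)
print("bench z",np.median(P[300:340,100:160,2]), P[380,340],P[280,440])
for n,b,zr in [("cherryA",(285,330,178,228),(.01,.03)),("cherryB",(120,178,215,262),(.01,.03)),("green",(312,362,190,240),(.01,.03)),("oak",(380,432,215,265),(.01,.03)),("tray",(160,245,130,215),(.03,.05)),("canrim",(236,268,208,240),(.08,.12)),("glue",(445,485,215,250),(.02,.2)),("block",(240,268,115,158),(.02,.04)),("clamp",(175,245,250,292),(.008,.05)),("rim",(60,155,115,190),(-.1,.2))]:
    B=blob(c,P,b,T,zr); print(n,len(B),rectxy(B) if len(B) else '',np.median(B[:,2]).round(4) if len(B) else '', B[:,2].max().round(3))
hs=cv2.cvtColor(c["pixels"],cv2.COLOR_RGB2HSV)
m=np.zeros(T.shape,bool);m[200:250,228:288]=1
B=P[m&(P[...,2]<.012)&(P[...,2]>.0025)];print("mat",len(B),rectxy(B))
# rack
m=np.zeros(T.shape,bool);m[80:205,282:450]=1
Q=P[m&(P[...,2]>.02)]
for lo,hi in((.03,.05),(.05,.07),(.07,.09),(.09,.14),(.15,.175),(.175,.2)):
    B=Q[(Q[:,2]>lo)&(Q[:,2]<hi)]; print(lo,len(B),rectxy(B))
E
```

```text
bench z -6.752277690613706e-05 [-0.04051921 -0.06731654  0.2607323 ] [ 0.20844991 -0.41220145  0.00186562]
cherryA 833 (449.2, 40.7, 150.2, 61.8, -36.3) 0.0177 0.029
cherryB 884 (318.6, 551.3, 153.3, 62.8, 61.3) 0.0182 0.029
green 851 (415.0, -67.4, 150.9, 60.9, -44.0) 0.0177 0.029
oak 870 (337.0, -299.0, 151.1, 63.4, -45.2) 0.0176 0.027
tray 476 (540.3, 380.1, 202.7, 160.2, 65.7) 0.0391 0.049
canrim 136 (379.4, 204.7, 67.0, 65.4, -89.6) 0.1019 0.111
glue 429 (367.5, -462.4, 58.2, 53.7, 15.3) 0.1004 0.154
block 495 (669.4, 215.5, 111.8, 50.1, -3.2) 0.0293 0.038
clamp 914 (218.7, 347.2, 189.8, 88.5, -86.0) 0.02 0.034
rim 6694 (615.9, 700.6, 310.0, 258.2, -88.8) 0.0006 0.06
mat 1041 (379.0, 193.2, 197.6, 163.0, -88.8)
0.03 851 (654.6, -149.9, 480.3, 191.1, 63.3)
0.05 1725 (649.3, -148.2, 479.4, 184.6, 62.9)
0.07 1295 (647.3, -147.8, 477.5, 172.3, 62.7)
0.09 282 (681.1, -163.6, 463.4, 91.5, 63.1)
0.15 1507 (679.2, -163.9, 480.1, 44.0, 63.1)
0.175 34 (679.3, -167.3, 459.6, 22.6, 62.8)
```

Run:
```python
from h import *
c=load("top0.npz");P=cloud(c);T=np.ones(P.shape[:2],bool)
m=np.zeros(T.shape,bool);m[80:205,282:450]=1
Q=P[m&(P[...,2]>.02)]
a=np.radians(-27);rx=np.array([np.cos(a),np.sin(a)]);ry=np.array([-rx[1],rx[0]])
for lo,hi in((.036,.045),(.045,.052),(.052,.058),(.058,.065),(.065,.072),(.072,.078),(.078,.085),(.085,.095),(.146,.152),(.152,.158),(.158,.163),(.163,.168),(.168,.173),(.173,.18)):
    B=Q[(Q[:,2]>lo)&(Q[:,2]<hi)];X=B[:,:2]@rx;Y=B[:,:2]@ry
    print(lo,len(B),np.percentile(X,[2,10,30,50,90,98]).round(4),np.percentile(X-(B[:,2]-.045)*np.tan(np.pi/6),[10,30,50]).round(4),Y.min().round(4),Y.max().round(4))
# yaw check: upper batten fit
B=Q[(Q[:,2]>.16)];v=cv2.fitLine((B[:,:2]).astype(np.float32),cv2.DIST_HUBER,0,.01,.01).ravel();print(np.degrees(np.arctan2(v[1],v[0])))
B=Q[(Q[:,2]>.055)&(Q[:,2]<.075)];v=cv2.fitLine((B[:,:2]).astype(np.float32),cv2.DIST_HUBER,0,.01,.01).ravel();print(np.degrees(np.arctan2(v[1],v[0])))
```

```text
0.036 382 [0.5923 0.5961 0.5994 0.6022 0.6071 0.6087] [0.5971 0.6006 0.6039] -0.0769 0.4006
0.045 466 [0.5577 0.5839 0.5885 0.5918 0.6016 0.6066] [0.5808 0.586  0.5899] -0.0747 0.4034
0.052 566 [0.5549 0.5571 0.5788 0.5827 0.6072 0.6099] [0.5511 0.5724 0.5772] -0.0763 0.4026
0.058 564 [0.5548 0.5564 0.5598 0.5776 0.6112 0.614 ] [0.5472 0.55   0.5691] -0.0768 0.4021
0.065 633 [0.5579 0.5604 0.5638 0.5712 0.6155 0.62  ] [0.5469 0.55   0.5566] -0.0764 0.402
0.072 606 [0.5622 0.5648 0.5687 0.615  0.6292 0.6321] [0.5475 0.5517 0.598 ] -0.0761 0.4003
0.078 448 [0.567  0.6176 0.6205 0.6231 0.6296 0.6374] [0.5971 0.5996 0.6021] -0.0757 0.4011
0.085 96 [0.6183 0.6197 0.635  0.6386 0.6494 0.7266] [0.596  0.6091 0.6128] -0.0722 0.3986
0.146 179 [0.6583 0.6589 0.6597 0.6606 0.6633 0.666 ] [0.5982 0.5994 0.6005] -0.0775 0.4009
0.152 269 [0.658  0.6598 0.6617 0.6632 0.6665 0.6681] [0.5963 0.5982 0.5997] -0.0749 0.4014
0.158 233 [0.6615 0.6628 0.6652 0.6663 0.6702 0.6832] [0.5966 0.5986 0.5996] -0.0753 0.4024
0.163 372 [0.6646 0.6669 0.6691 0.6718 0.6833 0.7002] [0.5972 0.5997 0.602 ] -0.0777 0.4016
0.168 474 [0.6679 0.67   0.6727 0.6755 0.6872 0.6973] [0.5977 0.6003 0.603 ] -0.0756 0.3998
0.173 107 [0.6694 0.6707 0.6728 0.6756 0.6908 0.6931] [0.596  0.598  0.6008] -0.0704 0.3967
62.833317
63.64874
```

>>> {"fn": "carry_out", "kwargs": {
  "motion": "0.0138 0.0214 0 0 0 -6.64 0;0.0138 0.0214 0 0 0 -6.64 0;0.0138 0.0214 0 0 0 -6.64 0;0.0138 0.0214 0 0 0 -6.64 0;0.0138 0.0214 0 0 0 -6.64 0;0.0138 0.0214 0 0 0 -6.64 0;0.0138 0.0214 0 0 0 -6.64 0;0.0138 0.0214 0 0 0 -6.64 0;0.0138 0.0214 0 0 0 -6.64 0;0.0138 0.0214 0 0 0 -6.64 0;0 0 0 0 0 0 0;0 0 0 0 0 0 0"
}}

```text
time_s: 1.1
ee_pos: [0.3371, -0.2981, 0.2054]
eef_rot: [3.142, 0.0, -0.786]
force: [-0.8, 0.1, 0.3]
grip_width: 0.094
grip_force: 0.0
```

>>> {"fn": "carry_out", "kwargs": {
  "motion": "0 -0.001 -0.034 0 0 0 0;0 0 -0.034 0 0 0 0;0 0 -0.034 0 0 0 0;0 0 -0.034 0 0 0 0;0 0 -0.034 0 0 0 0;0 0 -0.022 0 0 0 0;0 0 -0.01 0 0 0 0;0 0 0 0 0 0 0;0 0 0 0 0 0 150;0 0 0 0 0 0 150;0 0 0 0 0 0 200;0 0 0 0 0 0 200;0 0 0 0 0 0 200;0 0 0 0 0 0 200",
  "grip_force": 35
}}

```text
time_s: 2.27
ee_pos: [0.337, -0.3001, 0.0039]
eef_rot: [3.141, -0.001, -0.789]
force: [-1.7, -0.7, 5.6]
grip_width: 0.0612
grip_force: 35.0
```

>>> {"fn": "carry_out", "kwargs": {
  "motion": "0 0 0.02 0 0 0 255;0 0 0.04 0 0 0 255;0 0 0.04 0 0 0 255;0 0 0.04 0 0 0 255;0 0 0.04 0 0 0 255;0 0 0.03 0 0 0 255;0 0 0.03 0 0 0 255;0 0 0 0 0 0 255;0 0 0 0 0 0 255"
}}

```text
time_s: 3.02
ee_pos: [0.337, -0.3, 0.2443]
eef_rot: [3.142, -0.002, -0.789]
force: [-0.0, 0.7, -1.8]
grip_width: 0.0614
grip_force: 35.0
```

Run:
```python
from h import *
o=ctrl.get_obs();print(o['qpos'].round(4).tolist(),o['ee_pos'],o['eef_rot'])
c=cam("top");save(c,"top1.png")
c=cam("wrist");save(c,"w1.png")
```

```text
[-0.8085, 0.0445, 1.7287, 0.0, 1.366, 1.5511] [ 0.33700615 -0.29996572  0.24433322] [ 3.14157807e+00 -2.44600347e-03 -7.88850934e-01]
```

View pics/top1.png

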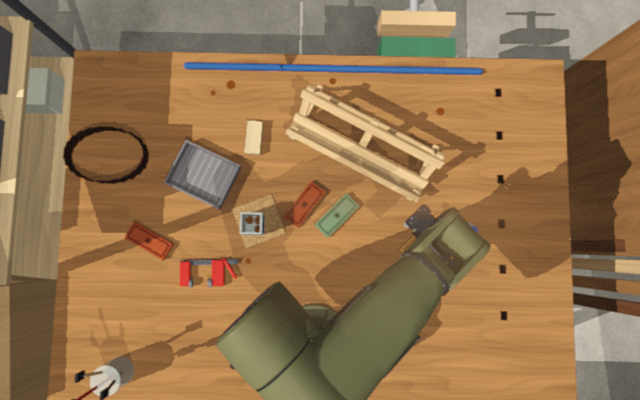

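```bash
cat > kin.py <<'E'
import numpy as np
from scipy.optimize import least_squares
from scipy.spatial.transform import Rotation as R
prm=dict(a0=0.0,L1=.414,L2=.44,d=.35,h=.269,lat=.0365)
lo=np.array([-3.03,-.79,.23,-1.04,0,-2.55]);hi=np.array([3.03,2.21,2.52,4.18,3.07,2.55])
def fk(q,p=None):
    p=p or prm
    r1=R.from_euler('z',q[0]);r2=r1*R.from_euler('y',q[1]);r3=r2*R.from_euler('y',q[2])
    r6=r3*R.from_euler('ZYZ',[q[3],q[4],q[5]+np.pi/2])
    x=np.array([0,0,p['h']])+r1.apply([p['a0'],p['lat'],0])+r2.apply([0,0,p['L1']])+r3.apply([0,0,p['L2']])+r6.apply([0,0,p['d']])
    return x,r6
def ik(x,r,q0):
    def f(q):
        X,Rr=fk(q);return np.r_[(X-x)*5,(Rr.inv()*r).as_rotvec(),(q-q0)*1e-3]
    s=least_squares(f,np.clip(q0,lo+1e-4,hi-1e-4),bounds=(lo,hi));X,Rr=fk(s.x)
    return s.x,np.linalg.norm(X-x)*1e3,np.degrees((Rr.inv()*r).magnitude())
rx=np.array([np.cos(np.radians(-27)),np.sin(np.radians(-27)),0]);ry=np.array([-rx[1],rx[0],0]);ez=np.array([0,0,1.])
O=np.array([.608,-.1274,.045]);bx=.5*np.sqrt(3)*rx-.5*ez;bz=.5*rx+.5*np.sqrt(3)*ez
def rb(x,y,z): return O+bx*x+ry*y+bz*z
Rdown=R.from_euler('xyz',[np.pi,0,np.radians(-27)])
Rfin=R.from_rotvec(-np.radians(60)*ry)*Rdown
E
python3 - <<'E'
from kin import *
q=np.array([-0.8085,0.0445,1.7287,0,1.366,1.5511])
x,r=fk(q);print(x,r.as_euler('xyz'))
print(fk([-1.26758,.30043,1.5215,0,1.3207,-.0666])[0])
def run(path,q,n=8):
    for (x1,r1) in path:
        x0,r0=fk(q)
        w=(r1*r0.inv()).as_rotvec()
        for k in range(1,n+1):
            q,e,a=ik(x0+(x1-x0)*k/n,R.from_rotvec(w*k/n)*r0,q)
        print(np.degrees(q).round(0),round(e,1),round(a,1))
    return q
q=run([(np.array([.30,-.40,.30]),Rdown),(np.array([.37,-.52,.32]),Rfin),(rb(-.08,-.18,.11),Rfin),(rb(0,-.18,.075),Rfin),(rb(-.08,-.06,.11),Rfin),(rb(0,-.06,.075),Rfin),(rb(-.08,.06,.11),Rfin),(rb(-.08,.18,.11),Rfin)],q)
E
```

```text
[ 0.33734957 -0.30045406  0.24414037] [ 3.14154553e+00 -2.39218949e-03 -7.88803617e-01]
[ 0.19856751 -0.5124364   0.20511587]
[-57.   8.  85.  -0.  86.  60.] 0.0 0.0
[-81.  -1. 116.  72.  47.  -8.] 0.0 0.0
[-38.  -2. 140. 151.  20. -68.] 0.0 0.0
[-36.  16. 134. 164.  31. -81.] 0.0 0.0
[ -14.    1.  138.  213.   21. -115.] 0.0 0.0
[ -16.   17.  132.  199.   30. -101.] 0.0 0.0
[   4.    8.  131.  239.   30. -130.] 2.0 1.8
[  15.   17.  123.  239.   37. -124.] 8.2 8.0
```

>>> {"fn": "carry_out", "kwargs": {
  "motion": "-0.0093 -0.025 0.014 0 0 4.55 255;-0.0093 -0.025 0.014 0 0 4.55 255;-0.0093 -0.025 0.014 0 0 4.55 255;-0.0093 -0.025 0.014 0 0 4.55 255;0.0058 -0.01 0.0017 -2.27 -4.456 0 255;0.0058 -0.01 0.0017 -2.27 -4.456 0 255;0.0058 -0.01 0.0017 -2.27 -4.456 0 255;0.0058 -0.01 0.0017 -2.27 -4.456 0 255;0.0058 -0.01 0.0017 -2.27 -4.456 0 255;0.0058 -0.01 0.0017 -2.27 -4.456 0 255;0.0058 -0.01 0.0017 -2.27 -4.456 0 255;0.0058 -0.01 0.0017 -2.27 -4.456 0 255;0.0058 -0.01 0.0017 -2.27 -4.456 0 255;0.0058 -0.01 0.0017 -2.27 -4.456 0 255;0.0058 -0.01 0.0017 -2.27 -4.456 0 255;0.0058 -0.01 0.0017 -2.27 -4.456 0 255;0 0 0 0 0 0 255"
}}

```text
time_s: 4.53
ee_pos: [0.3686, -0.5201, 0.3157]
eef_rot: [-3.131, -1.047, -0.482]
force: [-0.2, -0.3, -1.9]
grip_width: 0.0616
grip_force: 35.0
```

```bash
cat >> h.py <<'E'
def fit():
    import kin
    o=ctrl.get_obs();q=o['qpos'];x,r=kin.fk(q)
    rm=R.from_euler('xyz',o['eef_rot']);t=rm.as_matrix()[:,2]
    print('q',np.degrees(q).round(1).tolist(),'ee',o['ee_pos'].round(4),'model err',(x-o['ee_pos']).round(4),'roterr',np.degrees((r.inv()*rm).magnitude()).round(2),'vs Rfin rotvec deg',np.degrees((kin.Rfin*rm.inv()).as_rotvec()).round(2),'gw',o['grip_width'],'F',o['force'].round(1))
    d=o['ee_pos']-kin.O;print('rb xyz mm',(np.array([d@kin.bx,d@kin.ry,d@kin.bz])*1000).round(1))
    return o
E
python3 - <<'E'
from h import *
fit()
from kin import *
for p in [(-.06,-.195,.1),(-.003,-.195,.078),(-.06,-.09,.1),(-.06,.015,.1)]:print(p,rb(*p).round(4))
E
```

```text
q [-73.6, 4.9, 105.3, 67.3, 43.1, 2.3] ee [ 0.3686 -0.5201  0.3157] model err [ 0.0629 -0.0371  0.0389] roterr 0.0 vs Rfin rotvec deg [-0.26  0.14  0.13] gw 0.06157661484486011 F [-0.2 -0.3 -1.9]
rb xyz mm [-165.7 -458.6  216.9]
(-0.06, -0.195, 0.1) [ 0.5177 -0.3003  0.1616]
(-0.003, -0.195, 0.078) [ 0.5519 -0.3177  0.114 ]
(-0.06, -0.09, 0.1) [ 0.5654 -0.2067  0.1616]
(-0.06, 0.015, 0.1) [ 0.6131 -0.1131  0.1616]
```

```bash
sed -i 's/d=.35,h=.269/d=.271,h=.190/' kin.py
cat >> kin.py <<'E'
def run(path,q,n=8):
    for (x1,r1) in path:
        x0,r0=fk(q);w=(r1*r0.inv()).as_rotvec()
        for k in range(1,n+1): q,e,a=ik(x0+(x1-x0)*k/n,R.from_rotvec(w*k/n)*r0,q)
        print(x1.round(3),np.degrees(q).round(0),round(e,1),round(a,1))
    return q
E
python3 - <<'E'
from h import *
from kin import *
o=fit()
run([(rb(-.08,-.18,.10),Rfin),(rb(0,-.18,.075),Rfin),(rb(-.08,-.06,.10),Rfin),(rb(0,-.06,.075),Rfin),(rb(-.06,.06,.1),Rfin),(rb(0,.06,.075),Rfin),(rb(-.06,.18,.1),Rfin)],o['qpos'])
E
```

```text
q [-73.6, 4.9, 105.3, 67.3, 43.1, 2.3] ee [ 0.3686 -0.5201  0.3157] model err [ 0.0019 -0.0061 -0.0006] roterr 0.0 vs Rfin rotvec deg [-0.26  0.14  0.13] gw 0.06157661484486011 F [-0.2 -0.3 -1.9]
rb xyz mm [-165.7 -458.6  216.9]
[ 0.509 -0.279  0.172] [-36.   3. 130. 147.  14. -62.] 0.0 0.0
[ 0.56  -0.305  0.11 ] [-35.  17. 123. 162.  21. -77.] 0.0 0.0
[ 0.564 -0.172  0.172] [ -16.    5.  128.  219.   15. -122.] 0.0 0.0
[ 0.614 -0.198  0.11 ] [ -18.   18.  122.  203.   21. -107.] 0.0 0.0
[ 0.633 -0.073  0.162] [  -1.   14.  120.  239.   24. -134.] 2.4 2.2
[ 0.669 -0.091  0.11 ] [  -3.   23.  115.  235.   26. -130.] 0.0 0.0
[0.688 0.034 0.162] [   9.   22.  113.  239.   31. -129.] 8.7 8.5
```

>>> {"fn": "carry_out", "kwargs": {
  "motion": "0.0149 0.022 -0.0154 0 0 0 255;0.0149 0.022 -0.0154 0 0 0 255;0.0149 0.022 -0.0154 0 0 0 255;0.0149 0.022 -0.0154 0 0 0 255;0.0149 0.022 -0.0154 0 0 0 255;0.0149 0.022 -0.0154 0 0 0 255;0.0149 0.022 -0.0154 0 0 0 255;0.0149 0.022 -0.0154 0 0 0 255;0.0149 0.022 -0.0154 0 0 0 255;0.0149 0.022 -0.0154 0 0 0 255;0 0 0 0 0 0 255;0 0 0 0 0 0 255"
}}

```text
time_s: 5.53
ee_pos: [0.509, -0.3152, 0.1779]
eef_rot: [-3.138, -1.051, -0.469]
force: [-0.4, -0.8, -1.0]
grip_width: 0.062
grip_force: 35.0
```

Run:
```python
from h import *
import kin
fit()
c=cam("side");save(c,"s2.png")
P=cloud(c);d=P-kin.O;L=np.stack([d@kin.bx,d@kin.ry,d@kin.bz],-1)
cv2.imwrite("pics/s2c.png",cv2.resize(cv2.imread("pics/s2.png")[80:260,240:480],None,fx=3,fy=3))
```

```text
q [-40.8, 7.8, 124.1, 132.0, 16.6, -50.3] ee [ 0.509  -0.3152  0.1779] model err [ 0.0156 -0.0135 -0.006 ] roterr 0.0 vs Rfin rotvec deg [-0.    0.24 -0.3 ] gw 0.0620139433701156 F [-0.4 -0.8 -1. ]
rb xyz mm [ -69.  -212.3  113.7]
```

View pics/s2c.png

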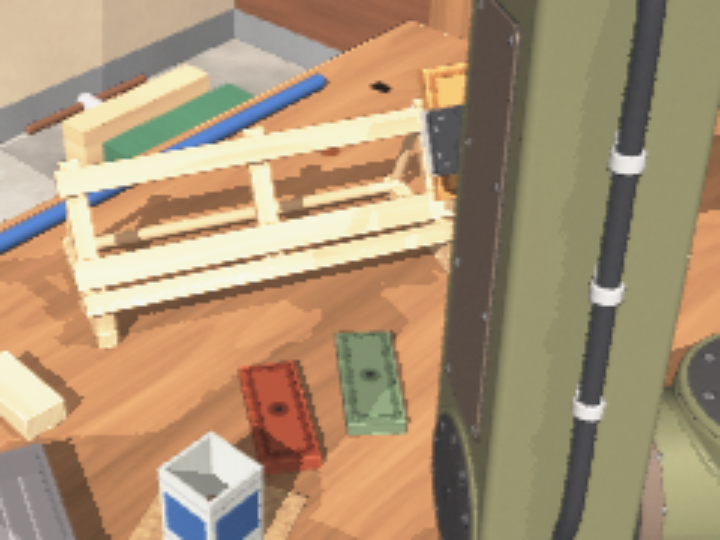

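>>> {"fn": "carry_out", "kwargs": {
  "motion": "0.0072 0.0027 -0.0103 0 0 0 255;0.0072 0.0027 -0.0103 0 0 0 255;0.0072 0.0027 -0.0103 0 0 0 255;0.0065 -0.0033 -0.0042 0 0 0 255;0.0065 -0.0033 -0.0042 0 0 0 255;0.0065 -0.0033 -0.0042 0 0 0 255;0.004 -0.002 -0.003 0 0 0 255;0 0 0 0 0 0 255;0 0 0 0 0 0 255"
}}

```text
time_s: 6.33
ee_pos: [0.5535, -0.3207, 0.1321]
eef_rot: [-3.139, -1.053, -0.472]
force: [0.0, -0.4, -1.5]
grip_width: 0.0619
grip_force: 35.0
```

Run:
```python
from h import *
fit()
```

```text
q [-37.1, 18.1, 119.5, 152.5, 19.6, -68.9] ee [ 0.5535 -0.3207  0.1321] model err [ 0.0177 -0.0135 -0.008 ] roterr 0.0 vs Rfin rotvec deg [ 0.07  0.32 -0.08] gw 0.06188111161741827 F [ 0.  -0.4 -1.5]
rb xyz mm [  -9.6 -196.9   95. ]
```

>>> {"fn": "carry_out", "kwargs": {
  "motion": "-0.0021 0.0011 -0.004 0 0 0 255;-0.0021 0.0011 -0.004 0 0 0 255;-0.0021 0.0011 -0.004 0 0 0 255;0.002 -0.001 -0.0013 0 0 0 255;0.002 -0.001 -0.0013 0 0 0 255;-0.0009 0.0005 -0.0017 0 0 0 255;-0.0009 0.0005 -0.0017 0 0 0 255;0 0 0 0 0 0 255;0 0 0 0 0 0 255"
}}

```text
time_s: 7.08
ee_pos: [0.5494, -0.3181, 0.1141]
eef_rot: [-3.139, -1.053, -0.472]
force: [-0.2, -0.9, -1.2]
grip_width: 0.0619
grip_force: 35.0
```

Run:
```python
from h import *
fit()
```

```text
q [-37.2, 20.1, 120.4, 155.7, 22.2, -72.4] ee [ 0.5494 -0.3181  0.1141] model err [ 0.0188 -0.0143 -0.0092] roterr 0.0 vs Rfin rotvec deg [ 0.07  0.32 -0.09] gw 0.06193668808339987 F [-0.2 -0.9 -1.2]
rb xyz mm [  -4.8 -196.5   77. ]
```

>>> {"fn": "carry_out", "kwargs": {
  "motion": "0.0015 -0.0008 -0.001 0 0 0 255;-0.0009 0.0005 -0.0017 0 0 0 255;0 0 0 0 0 0 255;0 0 0 0 0 0 255"
}}

```text
time_s: 7.42
ee_pos: [0.55, -0.3184, 0.1113]
eef_rot: [-3.139, -1.053, -0.472]
force: [-0.1, 0.4, -2.8]
grip_width: 0.0616
grip_force: 35.0
```

>>> {"fn": "carry_out", "kwargs": {
  "motion": "0 0 0 0 0 0 30;0 0 0 0 0 0 30;0 0 0 0 0 0 30;0 0 0 0 0 0 30;0 0 0 0 0 0 30;-0.0077 0.0039 0.005 0 0 0 30;-0.0155 0.0079 0.01 0 0 0 30;-0.0231 0.0118 0.015 0 0 0 30;-0.0231 0.0118 0.015 0 0 0 30;-0.0155 0.0079 0.01 0 0 0 0;0 0 0.02 0 0 0 0;0 0 0.03 0 0 0 0"
}}

```text
time_s: 8.42
ee_pos: [0.4651, -0.2741, 0.2039]
eef_rot: [-3.134, -1.052, -0.473]
force: [0.5, 0.0, -0.2]
grip_width: 0.0936
grip_force: 0.0
```

```bash
cat >> h.py <<'E'
def lean(c,hue=None,yr=(-.24,.24)):
    import kin
    P=cloud(c);d=P-kin.O;L=np.stack([d@kin.bx,d@kin.ry,d@kin.bz],-1)
    return L
E
python3 - <<'E'
from h import *
fit()
c=cam("side");save(c,"s3.png")
t=cam("top");save(t,"t3.png")
cv2.imwrite("pics/t3c.png",np.hstack([cv2.resize(cv2.imread("pics/t3.png")[80:260,270:470],(400,360)),cv2.resize(cv2.imread("pics/s3.png")[80:260,240:440],(400,360))]))
L=lean(t);s=(abs(L[...,1]+.197)<.025)&(L[...,2]>.0)&(L[...,2]<.2)&(L[...,0]>-.06)&(L[...,0]<.02)
B=L[s];print(len(B))
for a in range(0,180,20):
    k=B[(B[:,2]>a/1e3)&(B[:,2]<a/1e3+.02)]
    if len(k):print(a,len(k),np.median(k[:,0]).round(4))
E
```

```text
q [-40.4, -3.4, 131.2, 121.4, 14.0, -38.9] ee [ 0.4651 -0.2741  0.2039] model err [ 0.0153 -0.013  -0.0047] roterr 0.0 vs Rfin rotvec deg [-0.05  0.36 -0.24] gw 0.0935568695227833 F [ 0.5  0.  -0.2]
rb xyz mm [-132.  -195.6  107.2]
751
0 134 -0.0224
20 72 -0.0179
40 68 -0.0183
60 70 -0.0185
80 78 -0.0179
100 79 -0.0182
120 79 -0.0181
140 170 -0.0075
160 1 0.0136
```

View pics/t3c.png

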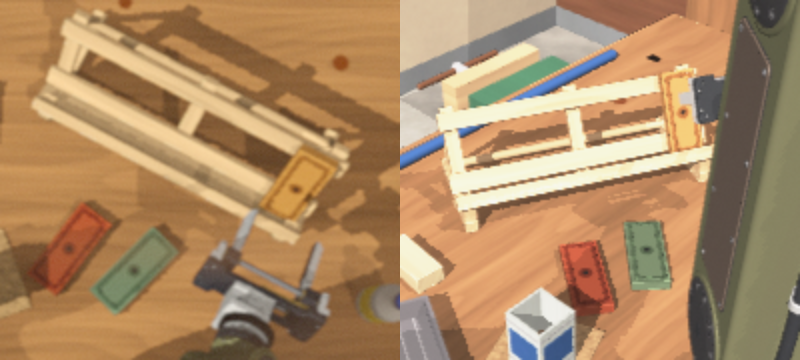

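```bash
cat >> kin.py <<'E'
def plan(path,q):  # path: (x,rot,nrows); prints max joint speed as fraction of limit per segment
    V=np.array([2.22,2.22,2.57,3.14,3.14,3.14])
    for x1,r1,n in path:
        x0,r0=fk(q);w=(r1*r0.inv()).as_rotvec();m=0
        for k in range(1,n+1):
            q2,e,a=ik(x0+(x1-x0)*k/n,R.from_rotvec(w*k/n)*r0,q);m=max(m,(abs(q2-q)*12/V).max());q=q2
        print(np.array(x1).round(3),np.degrees(q).round(0),round(e,1),round(a,1),'speed frac',round(m,2),'dx/row',((x1-x0)/n).round(4),'w/row',np.degrees(w/n).round(2))
    return q
def dn(yaw): return R.from_euler('xyz',[np.pi,0,np.radians(yaw)])
E
python3 - <<'E'
from h import *
from kin import *
q=ctrl.get_obs()['qpos']
print('A');plan([(np.array([.36,-.30,.27]),Rdown,14),(np.array([.415,-.067,.2]),dn(-44),8)],q)
print('B');plan([(np.array([.40,-.16,.30]),dn(-44),14)],q)
print('C');plan([(np.array([.415,-.067,.25]),dn(-44),14)],q)
E
```

```text
A
[ 0.36 -0.3   0.27] [-44.   4.  94.   0.  82.  73.] 0.0 0.0 speed frac 2.33 dx/row [-0.0087 -0.0009  0.0049] w/row [ 1.94  3.86 -0.01]
[ 0.415 -0.067  0.2  ] [-14.  -0. 108.   0.  72. 120.] 0.0 0.0 speed frac 0.41 dx/row [ 0.0069  0.0291 -0.0087] w/row [ 0.    0.   -2.13]
B
[ 0.4  -0.16  0.3 ] [-27.  -1.  96.   0.  86. 107.] 0.0 0.0 speed frac 3.12 dx/row [-0.0058  0.0091  0.0071] w/row [ 2.5   3.55 -1.11]
C
[ 0.415 -0.067  0.25 ] [-14.  -2. 103.   0.  79. 120.] 0.0 0.0 speed frac 3.61 dx/row [-0.0048  0.0157  0.0035] w/row [ 2.5   3.55 -1.11]
```

Run:
```python
from h import *
from kin import *
q=ctrl.get_obs()['qpos']
f=lambda *a:np.array(a)
plan([(f(.39,-.46,.30),Rfin,8),(f(.37,-.34,.30),Rdown,12),(f(.415,-.0674,.2),dn(-44),9)],q)
plan([(f(.40,-.40,.28),Rfin,6),(f(.36,-.30,.30),Rdown,12),(f(.415,-.0674,.2),dn(-44),9)],q)
```

```text
[ 0.39 -0.46  0.3 ] [-68.  -2. 114.  70.  37.   2.] 0.0 0.0 speed frac 0.98 dx/row [-0.0115 -0.0216  0.0124] w/row [ 0.01  0.07 -0.04]
[ 0.37 -0.34  0.3 ] [-47.   9.  85.   0.  86.  70.] 0.0 0.0 speed frac 0.78 dx/row [-0.0017  0.01    0.    ] w/row [2.27 4.46 0.  ]
[ 0.415 -0.067  0.2  ] [-14.  -0. 108.   0.  72. 120.] 0.0 0.0 speed frac 0.4 dx/row [ 0.005   0.0303 -0.0111] w/row [ 0.    0.   -1.89]
[ 0.4  -0.4   0.28] [-63.  -7. 122.  73.  32.   0.] 0.0 0.0 speed frac 1.02 dx/row [-0.0136 -0.0188  0.0131] w/row [ 0.01  0.09 -0.06]
[ 0.36 -0.3   0.3 ] [-44.   4.  90.   0.  86.  73.] 0.0 0.0 speed frac 0.95 dx/row [-0.0033  0.0083  0.0017] w/row [2.27 4.46 0.  ]
[ 0.415 -0.067  0.2  ] [-14.  -0. 108.   0.  72. 120.] 0.0 0.0 speed frac 0.37 dx/row [ 0.0061  0.0258 -0.0111] w/row [ 0.    0.   -1.89]
```

>>> {"fn": "carry_out", "kwargs": {
  "motion": "-0.0063 -0.0155 0.008 0 0 0 0;-0.0063 -0.0155 0.008 0 0 0 0;-0.0063 -0.0155 0.008 0 0 0 0;-0.0063 -0.0155 0.008 0 0 0 0;-0.0063 -0.0155 0.008 0 0 0 0;-0.0063 -0.0155 0.008 0 0 0 0;-0.0063 -0.0155 0.008 0 0 0 0;-0.0063 -0.0155 0.008 0 0 0 0;-0.0063 -0.0155 0.008 0 0 0 0;-0.0063 -0.0155 0.008 0 0 0 0;-0.0063 -0.0155 0.008 0 0 0 0;-0.0063 -0.0155 0.008 0 0 0 0"
}}

```text
time_s: 9.52
ee_pos: [0.3905, -0.4606, 0.2983]
eef_rot: [-3.131, -1.054, -0.473]
force: [-0.2, 0.9, -0.8]
grip_width: 0.0939
grip_force: 0.0
```

>>> {"fn": "carry_out", "kwargs": {
  "motion": "-0.0013 0.008 0 1.816 3.564 0 0;-0.0013 0.008 0 1.816 3.564 0 0;-0.0013 0.008 0 1.816 3.564 0 0;-0.0013 0.008 0 1.816 3.564 0 0;-0.0013 0.008 0 1.816 3.564 0 0;-0.0013 0.008 0 1.816 3.564 0 0;-0.0013 0.008 0 1.816 3.564 0 0;-0.0013 0.008 0 1.816 3.564 0 0;-0.0013 0.008 0 1.816 3.564 0 0;-0.0013 0.008 0 1.816 3.564 0 0;-0.0013 0.008 0 1.816 3.564 0 0;-0.0013 0.008 0 1.816 3.564 0 0;-0.0013 0.008 0 1.816 3.564 0 0;-0.0013 0.008 0 1.816 3.564 0 0;-0.0013 0.008 0 1.816 3.564 0 0;0 0 0 0 0 0 0"
}}

```text
time_s: 10.85
ee_pos: [0.3724, -0.338, 0.297]
eef_rot: [-3.127, 0.001, -0.465]
force: [0.0, 0.0, -0.1]
grip_width: 0.094
grip_force: 0.0
```

```bash
cat >> h.py <<'E'
def todown(x,yaw):
    import kin
    o=ctrl.get_obs();rm=R.from_euler('xyz',o['eef_rot'])
    print('q',np.degrees(o['qpos']).round(0),'need dx',(np.array(x)-o['ee_pos']).round(4),'rot',np.degrees((kin.dn(yaw)*rm.inv()).as_rotvec()).round(2),'gw',round(o['grip_width'],4))
E
python3 - <<'E'
from h import *
todown([.415,-.0674,.16],-44)
c=cam("top");P=cloud(c);T=np.ones(P.shape[:2],bool)
for n,b,zr in [("cherryA",(285,330,178,228),(.01,.03)),("green",(312,362,190,240),(.01,.03)),("canrim",(200,300,180,260),(.08,.12))]:
    B=blob(c,P,b,T,zr); print(n,len(B),rectxy(B))
E
```

```text
q [-47.   8.  86.   1.  86.  70.] need dx [ 0.0426  0.2706 -0.137 ] rot [ -0.69   0.44 -17.34] gw 0.094
cherryA 831 (449.0, 41.0, 149.4, 62.1, -36.3)
green 859 (415.0, -67.4, 150.8, 60.8, -44.0)
canrim 137 (379.1, 204.5, 67.1, 65.8, 89.5)
```

>>> {"fn": "carry_out", "kwargs": {
  "motion": "0.0047 0.0301 -0.0152 -0.077 0.05 -1.93 0;0.0047 0.0301 -0.0152 -0.077 0.05 -1.93 0;0.0047 0.0301 -0.0152 -0.077 0.05 -1.93 0;0.0047 0.0301 -0.0152 -0.077 0.05 -1.93 0;0.0047 0.0301 -0.0152 -0.077 0.05 -1.93 0;0.0047 0.0301 -0.0152 -0.077 0.05 -1.93 0;0.0047 0.0301 -0.0152 -0.077 0.05 -1.93 0;0.0047 0.0301 -0.0152 -0.077 0.05 -1.93 0;0.0047 0.0301 -0.0152 -0.077 0.05 -1.93 0;0 0 0 0 0 0 0;0 0 0 0 0 0 0"
}}

```text
time_s: 11.82
ee_pos: [0.4129, -0.0677, 0.161]
eef_rot: [3.137, -0.003, -0.771]
force: [0.2, 0.3, 0.5]
grip_width: 0.094
grip_force: 0.0
```

Run:
```python
from h import *
todown([.415,-.0674,.003],-44)
```

```text
q [-14.   3. 110.  -0.  67. 120.] need dx [ 0.0021  0.0003 -0.158 ] rot [ 0.32 -0.06  0.18] gw 0.094
```

>>> {"fn": "carry_out", "kwargs": {
  "motion": "0.0021 0.0003 -0.034 0.32 -0.06 0.18 0;0 0 -0.034 0 0 0 0;0 0 -0.034 0 0 0 0;0 0 -0.034 0 0 0 0;0 0 -0.015 0 0 0 0;0 0 -0.007 0 0 0 0;0 0 0 0 0 0 0;0 0 0 0 0 0 150;0 0 0 0 0 0 200;0 0 0 0 0 0 255;0 0 0 0 0 0 255;0 0 0 0 0 0 255;0 0 0 0 0 0 255",
  "grip_force": 35
}}

```text
time_s: 12.9
ee_pos: [0.4155, -0.0689, 0.0044]
eef_rot: [3.139, -0.003, -0.772]
force: [-1.2, 0.0, 6.8]
grip_width: 0.0612
grip_force: 35.0
```

>>> {"fn": "carry_out", "kwargs": {
  "motion": "0 0 0.02 0 0 0 255;0 0 0.04 0 0 0 255;0 0 0.04 0 0 0 255;0 0 0.04 0 0 0 255;0 0 0.04 0 0 0 255;0 0 0.03 0 0 0 255;0 0 0.03 0 0 0 255;0 0 0 0 0 0 255"
}}

```text
time_s: 13.57
ee_pos: [0.4168, -0.0691, 0.2493]
eef_rot: [-3.14, -0.009, -0.772]
force: [-0.1, -0.6, 0.2]
grip_width: 0.0619
grip_force: 35.0
```

Run:
```python
from h import *
from kin import *
todown([.37,-.34,.30],-27)
q=ctrl.get_obs()['qpos']
f=lambda *a:np.array(a)
plan([(f(.37,-.34,.30),Rdown,9),(f(.38,-.50,.30),Rfin,15),(rb(-.06,-.09,.1),Rfin,16)],q)
```

```text
q [-14.  -2. 103.  -0.  79. 120.] need dx [-0.0468 -0.2709  0.0507] rot [ 0.23  0.49 17.23] gw 0.0619
[ 0.37 -0.34  0.3 ] [-47.   9.  85.  -0.  86.  70.] 0.0 0.0 speed frac 0.41 dx/row [-0.0053 -0.0301  0.0057] w/row [0.03 0.05 1.91]
[ 0.38 -0.5   0.3 ] [-71.   3. 110.  70.  40.  -0.] 0.0 0.0 speed frac 0.58 dx/row [ 0.0007 -0.0107  0.    ] w/row [-1.82 -3.56  0.  ]
[ 0.565 -0.207  0.162] [ -21.    7.  127.  200.   14. -107.] 0.0 0.0 speed frac 1.25 dx/row [ 0.0116  0.0183 -0.0086] w/row [-0. -0.  0.]
```

>>> {"fn": "carry_out", "kwargs": {
  "motion": "-0.0052 -0.0301 0.0056 0.03 0.05 1.91 255;-0.0052 -0.0301 0.0056 0.03 0.05 1.91 255;-0.0052 -0.0301 0.0056 0.03 0.05 1.91 255;-0.0052 -0.0301 0.0056 0.03 0.05 1.91 255;-0.0052 -0.0301 0.0056 0.03 0.05 1.91 255;-0.0052 -0.0301 0.0056 0.03 0.05 1.91 255;-0.0052 -0.0301 0.0056 0.03 0.05 1.91 255;-0.0052 -0.0301 0.0056 0.03 0.05 1.91 255;-0.0052 -0.0301 0.0056 0.03 0.05 1.91 255"
}}

```text
time_s: 14.32
ee_pos: [0.3678, -0.3411, 0.2938]
eef_rot: [3.139, 0.008, -0.471]
force: [-0.0, 0.1, -1.0]
grip_width: 0.0617
grip_force: 35.0
```

>>> {"fn": "carry_out", "kwargs": {
  "motion": "0.0007 -0.0107 0 -1.816 -3.564 0 255;0.0007 -0.0107 0 -1.816 -3.564 0 255;0.0007 -0.0107 0 -1.816 -3.564 0 255;0.0007 -0.0107 0 -1.816 -3.564 0 255;0.0007 -0.0107 0 -1.816 -3.564 0 255;0.0007 -0.0107 0 -1.816 -3.564 0 255;0.0007 -0.0107 0 -1.816 -3.564 0 255;0.0007 -0.0107 0 -1.816 -3.564 0 255;0.0007 -0.0107 0 -1.816 -3.564 0 255;0.0007 -0.0107 0 -1.816 -3.564 0 255;0.0007 -0.0107 0 -1.816 -3.564 0 255;0.0007 -0.0107 0 -1.816 -3.564 0 255;0.0007 -0.0107 0 -1.816 -3.564 0 255;0.0007 -0.0107 0 -1.816 -3.564 0 255;0.0007 -0.0107 0 -1.816 -3.564 0 255;0 0 0 0 0 0 255"
}}

```text
time_s: 15.65
ee_pos: [0.378, -0.5007, 0.2915]
eef_rot: [-3.138, -1.04, -0.48]
force: [0.1, 0.6, -1.9]
grip_width: 0.0614
grip_force: 35.0
```

>>> {"fn": "carry_out", "kwargs": {
  "motion": "0.0092 0.0145 -0.0069 0 0 0 255;0.0092 0.0145 -0.0069 0 0 0 255;0.0092 0.0145 -0.0069 0 0 0 255;0.0092 0.0145 -0.0069 0 0 0 255;0.0092 0.0145 -0.0069 0 0 0 255;0.0092 0.0145 -0.0069 0 0 0 255;0.0092 0.0145 -0.0069 0 0 0 255;0.0092 0.0145 -0.0069 0 0 0 255;0.0092 0.0145 -0.0069 0 0 0 255;0.0092 0.0145 -0.0069 0 0 0 255"
}}

```text
time_s: 16.48
ee_pos: [0.4715, -0.3538, 0.225]
eef_rot: [3.14, -1.039, -0.472]
force: [-0.4, -1.3, -1.2]
grip_width: 0.0615
grip_force: 35.0
```

```bash
cat >> h.py <<'E'
def torb(*p):
    import kin
    o=ctrl.get_obs();print('to rb',p,'dx',(kin.rb(*p)-o['ee_pos']).round(4))
E
python3 - <<'E'
from h import *
from kin import *
o=fit();torb(-.05,-.09,.1);plan([(rb(-.05,-.09,.1),Rfin,12)],o['qpos'])
E
```

```text
q [-48.9, 1.5, 122.4, 94.2, 18.7, -16.0] ee [ 0.4715 -0.3538  0.225 ] model err [ 0.0109 -0.0125 -0.0034] roterr 0.0 vs Rfin rotvec deg [-0.18 -0.45  0.12] gw 0.06147341166059832 F [-0.4 -1.3 -1.2]
rb xyz mm [-106.4 -263.7  146.4]
to rb (-0.05, -0.09, 0.1) dx [ 0.1017  0.1431 -0.0684]
[ 0.573 -0.211  0.157] [ -21.    9.  126.  199.   15. -105.] 0.0 0.0 speed frac 0.78 dx/row [ 0.0076  0.013  -0.0054] w/row [-0.01 -0.04  0.01]
```

>>> {"fn": "carry_out", "kwargs": {
  "motion": "0.0073 0.0102 -0.0049 -0.013 -0.032 0.01 255;0.0073 0.0102 -0.0049 -0.013 -0.032 0.01 255;0.0073 0.0102 -0.0049 -0.013 -0.032 0.01 255;0.0073 0.0102 -0.0049 -0.013 -0.032 0.01 255;0.0073 0.0102 -0.0049 -0.013 -0.032 0.01 255;0.0073 0.0102 -0.0049 -0.013 -0.032 0.01 255;0.0073 0.0102 -0.0049 -0.013 -0.032 0.01 255;0.0073 0.0102 -0.0049 -0.013 -0.032 0.01 255;0.0073 0.0102 -0.0049 -0.013 -0.032 0.01 255;0.0073 0.0102 -0.0049 -0.013 -0.032 0.01 255;0.0073 0.0102 -0.0049 -0.013 -0.032 0.01 255;0.0073 0.0102 -0.0049 -0.013 -0.032 0.01 255;0.0073 0.0102 -0.0049 -0.013 -0.032 0.01 255;0.0073 0.0102 -0.0049 -0.013 -0.032 0.01 255;0 0 0 0 0 0 255;0 0 0 0 0 0 255"
}}

```text
time_s: 17.82
ee_pos: [0.5737, -0.2113, 0.1568]
eef_rot: [-3.14, -1.049, -0.47]
force: [-0.7, 0.4, -1.2]
grip_width: 0.0613
grip_force: 35.0
```

Run:
```python
from h import *
o=fit();torb(-.01,-.09,.095)
```

```text
q [-21.7, 12.1, 122.7, 197.2, 15.4, -104.0] ee [ 0.5737 -0.2113  0.1568] model err [ 0.0201 -0.0081 -0.007 ] roterr 0.0 vs Rfin rotvec deg [-0.    0.1  -0.12] gw 0.06130891829968167 F [-0.7  0.4 -1.2]
rb xyz mm [-49.4 -90.3 100.6]
to rb (-0.01, -0.09, 0.095) dx [ 0.0281 -0.014  -0.0245]
```

>>> {"fn": "carry_out", "kwargs": {
  "motion": "0.0056 -0.0028 -0.0049 0 0 0 255;0.0056 -0.0028 -0.0049 0 0 0 255;0.0056 -0.0028 -0.0049 0 0 0 255;0.0056 -0.0028 -0.0049 0 0 0 255;0.0056 -0.0028 -0.0049 0 0 0 255;-0.002 0.001 -0.0039 0 0 0 255;-0.002 0.001 -0.0039 0 0 0 255;-0.002 0.001 -0.0039 0 0 0 255;-0.002 0.001 -0.0039 0 0 0 255;0.002 -0.001 -0.0013 0 0 0 255;0.002 -0.001 -0.0013 0 0 0 255;0 0 0 0 0 0 255;0 0 0 0 0 0 255"
}}

```text
time_s: 18.9
ee_pos: [0.5973, -0.2245, 0.1142]
eef_rot: [3.141, -1.049, -0.472]
force: [-0.3, 0.1, -0.8]
grip_width: 0.0616
grip_force: 35.0
```

Run:
```python
from h import *
o=fit();torb(-.003,-.09,.075)
```

```text
q [-22.0, 20.5, 119.6, 192.4, 20.5, -99.2] ee [ 0.5973 -0.2245  0.1142] model err [ 0.0216 -0.0089 -0.0089] roterr 0.0 vs Rfin rotvec deg [0.05 0.09 0.05] gw 0.06161177861863349 F [-0.3  0.1 -0.8]
rb xyz mm [ -4.6 -91.4  77.2]
to rb (-0.003, -0.09, 0.075) dx [ 0.0009  0.0011 -0.0027]
```

Same as the oak; last nudge, release, retreat, then back to the right and down.

>>> {"fn": "carry_out", "kwargs": {
  "motion": "0.0009 0.0003 -0.0027 0 0 0 255;0 0 0 0 0 0 255;0 0 0 0 0 0 255;0 0 0 0 0 0 30;0 0 0 0 0 0 30;0 0 0 0 0 0 30;0 0 0 0 0 0 30;0 0 0 0 0 0 30;-0.0077 0.0039 0.005 0 0 0 30;-0.0155 0.0079 0.01 0 0 0 30;-0.0231 0.0118 0.015 0 0 0 30;-0.0231 0.0118 0.015 0 0 0 30;-0.0155 0.0079 0.01 0 0 0 0;0 0 0.02 0 0 0 0;0 0 0.03 0 0 0 0;0 0 0 0 0 0 0"
}}

```text
time_s: 20.23
ee_pos: [0.5132, -0.1827, 0.206]
eef_rot: [3.135, -1.052, -0.472]
force: [-1.2, -0.4, 0.1]
grip_width: 0.094
grip_force: 0.0
```

```bash
cat >> h.py <<'E'
def chk(t,y):
    L=lean(t);s=(abs(L[...,1]-y)<.045)&(L[...,2]>.02)&(L[...,2]<.14)&(L[...,0]>-.025)&(L[...,0]<-.012)
    B=L[s];print(len(B),'x',[np.median(B[(B[:,2]>a)&(B[:,2]<a+.03),0]).round(4) for a in(.02,.05,.08,.11)],'y',np.percentile(B[:,1],[1,99]).round(3), 'y lo/hi',[np.percentile(B[(B[:,2]>a)&(B[:,2]<a+.03),1],[2,98]).round(3).tolist() for a in (.02,.11)])
E
python3 - <<'E'
from h import *
from kin import *
o=fit();t=cam("top");chk(t,-.197);chk(t,-.09)
q=o['qpos'];f=lambda *a:np.array(a)
plan([(f(.44,-.34,.25),Rfin,16),(f(.39,-.46,.30),Rfin,8),(f(.37,-.34,.30),Rdown,15),(f(.449,.041,.16),dn(-36.3),12)],q)
P=cloud(t);print(rectxy(blob(t,P,(285,330,178,228),P[...,2]>0,(.01,.03))))
E
```

```text
q [-20.4, -2.5, 130.0, 219.3, 9.7, -125.6] ee [ 0.5132 -0.1827  0.206 ] model err [ 0.0184 -0.007  -0.0046] roterr 0.0 vs Rfin rotvec deg [0.3  0.15 0.37] gw 0.09395535475484348 F [-1.2 -0.4  0.1]
rb xyz mm [-131.9  -92.3  109.7]
559 x [np.float64(-0.0174), np.float64(-0.0181), np.float64(-0.0178), np.float64(-0.0181)] y [-0.224 -0.163] y lo/hi [[-0.223, -0.164], [-0.223, -0.163]]
550 x [np.float64(-0.0182), np.float64(-0.0182), np.float64(-0.0181), np.float64(-0.0183)] y [-0.118 -0.058] y lo/hi [[-0.118, -0.059], [-0.118, -0.059]]
[ 0.44 -0.34  0.25] [-52.  -8. 127.  82.  21.  -4.] 0.0 0.0 speed frac 1.3 dx/row [-0.0057 -0.0094  0.003 ] w/row [0.02 0.01 0.02]
[ 0.39 -0.46  0.3 ] [-68.  -2. 114.  70.  37.   2.] 0.0 0.0 speed frac 0.23 dx/row [-0.0063 -0.015   0.0063] w/row [0. 0. 0.]
[ 0.37 -0.34  0.3 ] [-47.   9.  85.   0.  86.  70.] 0.0 0.0 speed frac 0.62 dx/row [-0.0013  0.008   0.    ] w/row [1.82 3.56 0.  ]
[0.449 0.041 0.16 ] [  1.   6. 107.   0.  67. 127.] 0.0 0.0 speed frac 0.41 dx/row [ 0.0066  0.0317 -0.0117] w/row [ 0.    0.   -0.78]
(449.2, 40.9, 150.3, 62.2, -36.5)
```

Run:
```python
from h import *
from kin import *
q=ctrl.get_obs()['qpos'];f=lambda *a:np.array(a)
for z in (.12,.16):
  a=plan([(f(.51,-.19,z),Rfin,5),(f(.47,-.30,z),Rfin,8),(f(.42,-.40,.25),Rfin,8),(f(.39,-.46,.3),Rfin,4)],q)
```

```text
[ 0.51 -0.19  0.12] [-22.   5. 137. 191.  22. -98.] 0.0 0.0 speed frac 0.63 dx/row [-0.0043 -0.0001 -0.0159] w/row [0.05 0.02 0.07]
[ 0.47 -0.3   0.12] [-43.   7. 135. 145.  25. -66.] 0.0 0.0 speed frac 0.42 dx/row [-0.005  -0.0138 -0.    ] w/row [ 0. -0.  0.]
[ 0.42 -0.4   0.25] [-60.  -3. 123.  81.  29.  -8.] 0.0 0.0 speed frac 0.64 dx/row [-0.0063 -0.0125  0.0163] w/row [0. 0. 0.]
[ 0.39 -0.46  0.3 ] [-68.  -2. 114.  70.  37.   2.] 0.0 0.0 speed frac 0.24 dx/row [-0.0075 -0.015   0.0125] w/row [0. 0. 0.]
[ 0.51 -0.19  0.16] [ -22.   -1.  135.  196.   15. -103.] 0.0 0.0 speed frac 0.39 dx/row [-0.0043 -0.0001 -0.0079] w/row [0.05 0.02 0.07]
[ 0.47 -0.3   0.16] [-43.   1. 133. 134.  19. -53.] 0.0 0.0 speed frac 0.62 dx/row [-0.005  -0.0138 -0.    ] w/row [ 0. -0.  0.]
[ 0.42 -0.4   0.25] [-60.  -3. 123.  81.  29.  -8.] 0.0 0.0 speed frac 0.61 dx/row [-0.0063 -0.0125  0.0113] w/row [0. 0. 0.]
[ 0.39 -0.46  0.3 ] [-68.  -2. 114.  70.  37.   2.] 0.0 0.0 speed frac 0.24 dx/row [-0.0075 -0.015   0.0125] w/row [0. 0. 0.]
```

>>> {"fn": "carry_out", "kwargs": {
  "motion": "0 -0.0015 -0.013 0.05 0.02 0.07 0;0 -0.0015 -0.013 0.05 0.02 0.07 0;0 -0.0015 -0.013 0.05 0.02 0.07 0;0 -0.0015 -0.013 0.05 0.02 0.07 0;0 -0.0015 -0.013 0.05 0.02 0.07 0;-0.005 -0.0138 0 0 0 0 0;-0.005 -0.0138 0 0 0 0 0;-0.005 -0.0138 0 0 0 0 0;-0.005 -0.0138 0 0 0 0 0;-0.005 -0.0138 0 0 0 0 0;-0.005 -0.0138 0 0 0 0 0;-0.005 -0.0138 0 0 0 0 0;-0.005 -0.0138 0 0 0 0 0"
}}

```text
time_s: 21.37
ee_pos: [0.472, -0.2997, 0.1354]
eef_rot: [-3.137, -1.04, -0.473]
force: [0.6, 0.2, -0.2]
grip_width: 0.0939
grip_force: 0.0
```

>>> {"fn": "carry_out", "kwargs": {
  "motion": "-0.0063 -0.0125 0.0138 0 0 0 0;-0.0063 -0.0125 0.0138 0 0 0 0;-0.0063 -0.0125 0.0138 0 0 0 0;-0.0063 -0.0125 0.0138 0 0 0 0;-0.0063 -0.0125 0.0138 0 0 0 0;-0.0063 -0.0125 0.0138 0 0 0 0;-0.0063 -0.0125 0.0138 0 0 0 0;-0.0063 -0.0125 0.0138 0 0 0 0;-0.0075 -0.015 0.0125 0 0 0 0;-0.0075 -0.015 0.0125 0 0 0 0;-0.0075 -0.015 0.0125 0 0 0 0;-0.0075 -0.015 0.0125 0 0 0 0;0 0 0 0 0 0 0"
}}

```text
time_s: 22.45
ee_pos: [0.3907, -0.4621, 0.2974]
eef_rot: [-3.139, -1.039, -0.475]
force: [0.5, -0.2, -0.3]
grip_width: 0.0942
grip_force: 0.0
```

>>> {"fn": "carry_out", "kwargs": {
  "motion": "-0.0013 0.008 0 1.816 3.564 0 0;-0.0013 0.008 0 1.816 3.564 0 0;-0.0013 0.008 0 1.816 3.564 0 0;-0.0013 0.008 0 1.816 3.564 0 0;-0.0013 0.008 0 1.816 3.564 0 0;-0.0013 0.008 0 1.816 3.564 0 0;-0.0013 0.008 0 1.816 3.564 0 0;-0.0013 0.008 0 1.816 3.564 0 0;-0.0013 0.008 0 1.816 3.564 0 0;-0.0013 0.008 0 1.816 3.564 0 0;-0.0013 0.008 0 1.816 3.564 0 0;-0.0013 0.008 0 1.816 3.564 0 0;-0.0013 0.008 0 1.816 3.564 0 0;-0.0013 0.008 0 1.816 3.564 0 0;-0.0013 0.008 0 1.816 3.564 0 0;0 0 0 0 0 0 0"
}}

```text
time_s: 23.78
ee_pos: [0.3724, -0.3395, 0.2955]
eef_rot: [3.139, 0.013, -0.472]
force: [0.6, -0.1, -0.9]
grip_width: 0.0941
grip_force: 0.0
```

Run:
```python
from h import *
todown([.4491,.041,.16],-36.4)
```

```text
q [-46.   8.  86.  -0.  86.  71.] need dx [ 0.0767  0.3805 -0.1355] rot [-0.27 -0.68 -9.35] gw 0.0941
```

>>> {"fn": "carry_out", "kwargs": {
  "motion": "0.0064 0.0317 -0.0113 -0.02 -0.057 -0.78 0;0.0064 0.0317 -0.0113 -0.02 -0.057 -0.78 0;0.0064 0.0317 -0.0113 -0.02 -0.057 -0.78 0;0.0064 0.0317 -0.0113 -0.02 -0.057 -0.78 0;0.0064 0.0317 -0.0113 -0.02 -0.057 -0.78 0;0.0064 0.0317 -0.0113 -0.02 -0.057 -0.78 0;0.0064 0.0317 -0.0113 -0.02 -0.057 -0.78 0;0.0064 0.0317 -0.0113 -0.02 -0.057 -0.78 0;0.0064 0.0317 -0.0113 -0.02 -0.057 -0.78 0;0.0064 0.0317 -0.0113 -0.02 -0.057 -0.78 0;0.0064 0.0317 -0.0113 -0.02 -0.057 -0.78 0;0.0064 0.0317 -0.0113 -0.02 -0.057 -0.78 0;0 0 0 0 0 0 0;0 0 0 0 0 0 0"
}}

```text
time_s: 24.95
ee_pos: [0.4485, 0.0407, 0.1606]
eef_rot: [-3.141, -0.008, -0.632]
force: [0.2, -0.1, 0.4]
grip_width: 0.094
grip_force: 0.0
```

Run:
```python
from h import *
todown([.4491,.041,.003],-36.4)
```

```text
q [  1.   7. 106.  -0.  67. 127.] need dx [ 0.0006  0.0003 -0.1576] rot [ 0.27  0.38 -0.16] gw 0.094
```

>>> {"fn": "carry_out", "kwargs": {
  "motion": "0.0006 0.0003 -0.034 0.27 0.38 -0.16 0;0 0 -0.034 0 0 0 0;0 0 -0.034 0 0 0 0;0 0 -0.034 0 0 0 0;0 0 -0.015 0 0 0 0;0 0 -0.007 0 0 0 0;0 0 0 0 0 0 0;0 0 0 0 0 0 150;0 0 0 0 0 0 200;0 0 0 0 0 0 255;0 0 0 0 0 0 255;0 0 0 0 0 0 255;0 0 0 0 0 0 255",
  "grip_force": 35
}}

```text
time_s: 26.03
ee_pos: [0.4502, 0.0403, 0.0047]
eef_rot: [-3.139, -0.001, -0.637]
force: [-2.6, -1.0, 6.9]
grip_width: 0.0616
grip_force: 35.0
```

>>> {"fn": "carry_out", "kwargs": {
  "motion": "0 0 0.02 0 0 0 255;0 0 0.04 0 0 0 255;0 0 0.04 0 0 0 255;0 0 0.04 0 0 0 255;0 0 0.04 0 0 0 255;0 0 0.03 0 0 0 255;0 0 0.03 0 0 0 255;0 0 0 0 0 0 255"
}}

```text
time_s: 26.7
ee_pos: [0.4515, 0.0405, 0.2498]
eef_rot: [-3.134, -0.007, -0.637]
force: [-0.1, 0.1, -1.0]
grip_width: 0.0616
grip_force: 35.0
```

Run:
```python
from h import *
from kin import *
todown([.37,-.34,.30],-27)
q=ctrl.get_obs()['qpos']
f=lambda *a:np.array(a)
plan([(f(.37,-.34,.30),Rdown,12),(f(.38,-.50,.30),Rfin,15),(f(.45,-.38,.22),Rfin,9),(f(.47,-.30,.16),Rfin,6),(f(.52,-.19,.14),Rfin,8),(rb(-.07,.015,.095),Rfin,8)],q)
```

```text
q [  0.   2.  99.   0.  79. 127.] need dx [-0.0815 -0.3805  0.0502] rot [-0.13  0.58  9.48] gw 0.0616
[ 0.37 -0.34  0.3 ] [-47.   9.  85.  -0.  86.  70.] 0.0 0.0 speed frac 0.41 dx/row [-0.0068 -0.0317  0.0042] w/row [-0.01  0.05  0.79]
[ 0.38 -0.5   0.3 ] [-71.   3. 110.  70.  40.  -0.] 0.0 0.0 speed frac 0.58 dx/row [ 0.0007 -0.0107  0.    ] w/row [-1.82 -3.56  0.  ]
[ 0.45 -0.38  0.22] [-54.  -0. 124.  93.  23. -18.] 0.0 0.0 speed frac 0.29 dx/row [ 0.0078  0.0133 -0.0089] w/row [-0. -0.  0.]
[ 0.47 -0.3   0.16] [-43.   1. 133. 134.  19. -53.] 0.0 0.0 speed frac 0.54 dx/row [ 0.0033  0.0133 -0.01  ] w/row [-0. -0. -0.]
[ 0.52 -0.19  0.14] [ -22.    4.  135.  195.   19. -101.] 0.0 0.0 speed frac 0.56 dx/row [ 0.0063  0.0138 -0.0025] w/row [-0. -0. -0.]
[ 0.603 -0.108  0.162] [  -6.   10.  123.  239.   22. -137.] 0.1 0.1 speed frac 0.45 dx/row [0.0104 0.0102 0.0028] w/row [-0.  0. -0.]
```

>>> {"fn": "carry_out", "kwargs": {
  "motion": "-0.0068 -0.0317 0.0042 -0.01 0.05 0.79 255;-0.0068 -0.0317 0.0042 -0.01 0.05 0.79 255;-0.0068 -0.0317 0.0042 -0.01 0.05 0.79 255;-0.0068 -0.0317 0.0042 -0.01 0.05 0.79 255;-0.0068 -0.0317 0.0042 -0.01 0.05 0.79 255;-0.0068 -0.0317 0.0042 -0.01 0.05 0.79 255;-0.0068 -0.0317 0.0042 -0.01 0.05 0.79 255;-0.0068 -0.0317 0.0042 -0.01 0.05 0.79 255;-0.0068 -0.0317 0.0042 -0.01 0.05 0.79 255;-0.0068 -0.0317 0.0042 -0.01 0.05 0.79 255;-0.0068 -0.0317 0.0042 -0.01 0.05 0.79 255;-0.0068 -0.0317 0.0042 -0.01 0.05 0.79 255"
}}

```text
time_s: 27.7
ee_pos: [0.3676, -0.3414, 0.294]
eef_rot: [3.137, 0.008, -0.471]
force: [0.1, 0.9, -1.8]
grip_width: 0.0611
grip_force: 35.0
```

>>> {"fn": "carry_out", "kwargs": {
  "motion": "0.0007 -0.0107 0 -1.816 -3.564 0 255;0.0007 -0.0107 0 -1.816 -3.564 0 255;0.0007 -0.0107 0 -1.816 -3.564 0 255;0.0007 -0.0107 0 -1.816 -3.564 0 255;0.0007 -0.0107 0 -1.816 -3.564 0 255;0.0007 -0.0107 0 -1.816 -3.564 0 255;0.0007 -0.0107 0 -1.816 -3.564 0 255;0.0007 -0.0107 0 -1.816 -3.564 0 255;0.0007 -0.0107 0 -1.816 -3.564 0 255;0.0007 -0.0107 0 -1.816 -3.564 0 255;0.0007 -0.0107 0 -1.816 -3.564 0 255;0.0007 -0.0107 0 -1.816 -3.564 0 255;0.0007 -0.0107 0 -1.816 -3.564 0 255;0.0007 -0.0107 0 -1.816 -3.564 0 255;0.0007 -0.0107 0 -1.816 -3.564 0 255;0 0 0 0 0 0 255"
}}

```text
time_s: 29.03
ee_pos: [0.3779, -0.501, 0.2917]
eef_rot: [-3.141, -1.04, -0.478]
force: [0.2, -0.3, -2.7]
grip_width: 0.0615
grip_force: 35.0
```

>>> {"fn": "carry_out", "kwargs": {
  "motion": "0.0078 0.0133 -0.008 0 0 0 255;0.0078 0.0133 -0.008 0 0 0 255;0.0078 0.0133 -0.008 0 0 0 255;0.0078 0.0133 -0.008 0 0 0 255;0.0078 0.0133 -0.008 0 0 0 255;0.0078 0.0133 -0.008 0 0 0 255;0.0078 0.0133 -0.008 0 0 0 255;0.0078 0.0133 -0.008 0 0 0 255;0.0078 0.0133 -0.008 0 0 0 255;0.0033 0.0133 -0.01 0 0 0 255;0.0033 0.0133 -0.01 0 0 0 255;0.0033 0.0133 -0.01 0 0 0 255;0.0033 0.0133 -0.01 0 0 0 255;0.0033 0.0133 -0.01 0 0 0 255;0.0033 0.0133 -0.01 0 0 0 255;0 0 0 0 0 0 255"
}}

```text
time_s: 30.37
ee_pos: [0.4691, -0.2983, 0.1608]
eef_rot: [3.14, -1.037, -0.472]
force: [-0.5, -0.1, -2.3]
grip_width: 0.0617
grip_force: 35.0
```

Run:
```python
from h import *
from kin import *
o=fit()
plan([(np.array([.52,-.19,.14]),Rfin,9),(rb(-.06,.008,.092),Rfin,8)],o['qpos'])
```

```text
q [-42.7, 4.7, 130.3, 134.3, 18.9, -54.1] ee [ 0.4691 -0.2983  0.1608] model err [ 0.0169 -0.0157 -0.0073] roterr 0.0 vs Rfin rotvec deg [-0.23 -0.55  0.1 ] gw 0.06167193954268748 F [-0.5 -0.1 -2.3]
rb xyz mm [ -97.9 -215.3   77.2]
[ 0.52 -0.19  0.14] [ -22.    4.  135.  195.   19. -101.] 0.0 0.0 speed frac 0.49 dx/row [ 0.0038  0.0138 -0.0015] w/row [-0.03 -0.06  0.01]
[ 0.606 -0.118  0.155] [  -7.   11.  123.  235.   21. -133.] 0.0 0.0 speed frac 0.41 dx/row [0.0108 0.0091 0.0018] w/row [-0.  0. -0.]
```

>>> {"fn": "carry_out", "kwargs": {
  "motion": "0.0057 0.012 -0.0023 -0.025 -0.06 0.01 255;0.0057 0.012 -0.0023 -0.025 -0.06 0.01 255;0.0057 0.012 -0.0023 -0.025 -0.06 0.01 255;0.0057 0.012 -0.0023 -0.025 -0.06 0.01 255;0.0057 0.012 -0.0023 -0.025 -0.06 0.01 255;0.0057 0.012 -0.0023 -0.025 -0.06 0.01 255;0.0057 0.012 -0.0023 -0.025 -0.06 0.01 255;0.0057 0.012 -0.0023 -0.025 -0.06 0.01 255;0.0057 0.012 -0.0023 -0.025 -0.06 0.01 255;0.0108 0.0091 0.0018 0 0 0 255;0.0108 0.0091 0.0018 0 0 0 255;0.0108 0.0091 0.0018 0 0 0 255;0.0108 0.0091 0.0018 0 0 0 255;0.0108 0.0091 0.0018 0 0 0 255;0.0108 0.0091 0.0018 0 0 0 255;0.0108 0.0091 0.0018 0 0 0 255;0.0108 0.0091 0.0018 0 0 0 255;0 0 0 0 0 0 255;0 0 0 0 0 0 255"
}}

```text
time_s: 31.95
ee_pos: [0.6074, -0.1198, 0.1573]
eef_rot: [3.141, -1.053, -0.472]
force: [-1.1, -0.3, -1.1]
grip_width: 0.0616
grip_force: 35.0
```

Run:
```python
from h import *
o=fit();torb(-.01,.008,.095)
```

```text
q [-7.1, 14.2, 120.0, 234.1, 21.4, -132.0] ee [ 0.6074 -0.1198  0.1573] model err [ 0.0207 -0.0028 -0.0067] roterr 0.0 vs Rfin rotvec deg [0.16 0.29 0.04] gw 0.06163804248232255 F [-1.1 -0.3 -1.1]
rb xyz mm [-59.6   6.5  95.3]
to rb (-0.01, 0.008, 0.095) dx [ 0.0388 -0.0181 -0.025 ]
```

>>> {"fn": "carry_out", "kwargs": {
  "motion": "0.0065 -0.003 -0.0042 0.03 0.05 0 255;0.0065 -0.003 -0.0042 0.03 0.05 0 255;0.0065 -0.003 -0.0042 0.03 0.05 0 255;0.0065 -0.003 -0.0042 0.03 0.05 0 255;0.0065 -0.003 -0.0042 0.03 0.05 0 255;0.0065 -0.003 -0.0042 0.03 0.05 0 255;-0.002 0.001 -0.0039 0 0 0 255;-0.002 0.001 -0.0039 0 0 0 255;-0.002 0.001 -0.0039 0 0 0 255;-0.002 0.001 -0.0039 0 0 0 255;0.002 -0.001 -0.0013 0 0 0 255;0.002 -0.001 -0.0013 0 0 0 255;0 0 0 0 0 0 255;0 0 0 0 0 0 255"
}}

```text
time_s: 33.12
ee_pos: [0.6416, -0.1362, 0.1128]
eef_rot: [3.139, -1.044, -0.472]
force: [-0.5, -0.2, -1.6]
grip_width: 0.0615
grip_force: 35.0
```

Run:
```python
from h import *
o=fit();torb(-.003,.008,.075)
```

```text
q [-8.7, 23.2, 115.3, 224.4, 23.1, -122.5] ee [ 0.6416 -0.1362  0.1128] model err [ 0.0217 -0.0035 -0.008 ] roterr 0.0 vs Rfin rotvec deg [-0.03 -0.2   0.17] gw 0.06153509294294947 F [-0.5 -0.2 -1.6]
rb xyz mm [-4.5  7.4 75.7]
to rb (-0.003, 0.008, 0.075) dx [ 0.0011  0.0001 -0.0013]
```

>>> {"fn": "carry_out", "kwargs": {
  "motion": "0.0011 0.0001 -0.0013 0 0 0 255;0 0 0 0 0 0 255;0 0 0 0 0 0 255;0 0 0 0 0 0 30;0 0 0 0 0 0 30;0 0 0 0 0 0 30;0 0 0 0 0 0 30;0 0 0 0 0 0 30;-0.0077 0.0039 0.005 0 0 0 30;-0.0155 0.0079 0.01 0 0 0 30;-0.0231 0.0118 0.015 0 0 0 30;-0.0231 0.0118 0.015 0 0 0 30;-0.0155 0.0079 0.01 0 0 0 0;0 0 0 0 0 0 0;0 0 0 0 0 0 0"
}}

```text
time_s: 34.37
ee_pos: [0.5572, -0.0939, 0.1655]
eef_rot: [-3.138, -1.048, -0.475]
force: [0.2, 0.2, -0.1]
grip_width: 0.0937
grip_force: 0.0
```

```bash
cat > pl.py <<'E'
from h import *
from kin import *
f=lambda *a:np.array(a)
C=f(.379,.2045)
al=np.radians(30)
def tool(az,al): # rotate Rfin about z, then adjust pitch
    return R.from_euler('z',np.radians(az+27))*Rfin
G=tool(90,30);t=G.apply([0,0,1]);
def gp(x,y,z,rot,back=0): return f(x,y,z)+rot.apply([0,0,.019-back])
E
python3 - <<'E'
from pl import *
o=fit();t=cam("top");save(t,"t5.png");[chk(t,y) for y in(-.197,-.09,.008)]
P=cloud(t)
B=blob(t,P,(200,300,180,260),P[...,2]>0,(.08,.12));print('can',rectxy(B))
print(G.as_matrix().round(2))
q=o['qpos']
q=plan([(f(.50,-.04,.26),tool(10,30),8),(f(.42,.04,.26),tool(50,30),8),(gp(.379,.2045,.065,G,.14),G,8),(gp(.379,.2045,.065,G),G,6),(gp(.379,.2045,.2,G),G,6)],q)
H=R.from_euler('x',30,degrees=True)*G
q=plan([(gp(.47,.36,.2,H),H,10)],q)
for s in(1,-1):
    plan([(gp(.47,.36,.2,H),R.from_rotvec(s*np.pi/2*H.apply([0,0,1]))*H,12),(gp(.47,.36,.16,H),R.from_rotvec(s*np.radians(150)*H.apply([0,0,1]))*H,12)],q)
E
```

```text
q [-4.0, 7.4, 126.9, 239.7, 23.1, -135.4] ee [ 0.5572 -0.0939  0.1655] model err [ 0.0221 -0.0018 -0.007 ] roterr 0.0 vs Rfin rotvec deg [-0.06  0.09  0.04] gw 0.09373866162275094 F [ 0.2  0.2 -0.1]
rb xyz mm [-112.6    6.8   74.1]
563 x [np.float64(-0.018), np.float64(-0.0183), np.float64(-0.0183), np.float64(-0.0182)] y [-0.223 -0.163] y lo/hi [[-0.223, -0.164], [-0.223, -0.163]]
548 x [np.float64(-0.0181), np.float64(-0.0184), np.float64(-0.0184), np.float64(-0.018)] y [-0.118 -0.058] y lo/hi [[-0.118, -0.058], [-0.118, -0.058]]
548 x [np.float64(-0.0184), np.float64(-0.0184), np.float64(-0.0185), np.float64(-0.0181)] y [-0.02   0.041] y lo/hi [[-0.019, 0.04], [-0.019, 0.04]]
can (379.1, 204.6, 66.8, 65.8, 89.5)
[[ 0.    1.    0.  ]
 [ 0.5  -0.    0.87]
 [ 0.87 -0.   -0.5 ]]
[ 0.5  -0.04  0.26] [-24. -17. 132.  74.  30.  -0.] 0.0 0.0 speed frac 3.42 dx/row [-0.0099  0.007   0.0127] w/row [-0.01  0.01  4.63]
[0.42 0.04 0.26] [-34. -13. 130.  65.  72. -21.] 0.0 0.0 speed frac 0.43 dx/row [-0.01  0.01  0.  ] w/row [-0.  0.  5.]
[0.379 0.1   0.126] [-25.  15. 123.  52.  82. -52.] 0.0 
[... 260 characters left out ...]
0 speed frac 0.32 dx/row [0.     0.     0.0225] w/row [ 0. -0. -0.]
[0.47  0.379 0.2  ] [  9.  30. 112.  97.  85. -52.] 0.0 0.0 speed frac 0.25 dx/row [0.0091 0.0158 0.001 ] w/row [3. 0. 0.]
[0.47  0.379 0.2  ] [  9.  30. 112.  97.  85.  38.] 0.0 0.0 speed frac 0.5 dx/row [ 0.  0. -0.] w/row [ 0.   7.5 -0. ]
[0.47  0.379 0.16 ] [  9.  35. 111.  97.  85.  93.] 0.0 0.0 speed frac 0.31 dx/row [ 0.      0.     -0.0033] w/row [-0.  5.  0.]
[0.47  0.379 0.2  ] [   9.   30.  112.   97.   85. -142.] 0.0 0.0 speed frac 0.5 dx/row [ 0.  0. -0.] w/row [ 0.  -7.5  0. ]
[0.47  0.379 0.16 ] [  14.   21.  102.   69.   66. -146.] 47.5 41.1 speed frac 0.25 dx/row [-0.     -0.     -0.0033] w/row [ 0. -5. -0.]
```

View pics/t5.png

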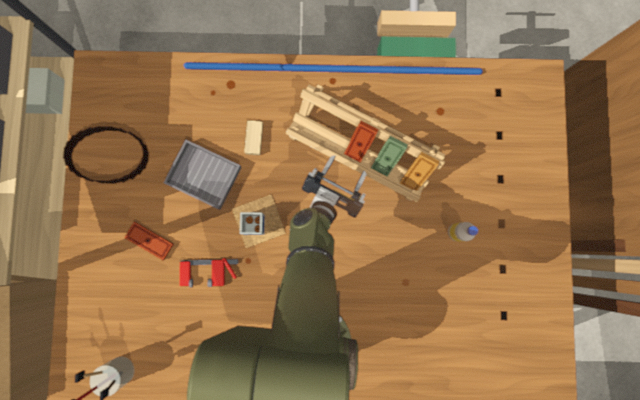

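Run:
```python
from pl import *
q=ctrl.get_obs()['qpos']
q=plan([(f(.51,-.19,.13),Rfin,8),(f(.48,-.26,.14),tool(-15,30),6),(f(.45,-.16,.18),tool(30,30),8),(f(.40,.03,.20),tool(65,30),8),(gp(.379,.2045,.065,G,.14),G,6)],q)
```

```text
[ 0.51 -0.19  0.13] [-22.   4. 136. 192.  20. -99.] 0.0 0.0 speed frac 0.46 dx/row [-0.0087 -0.0117 -0.0035] w/row [-0.01  0.01  0.01]
[ 0.48 -0.26  0.14] [-45.   4. 134. 118.  29. -47.] 0.0 0.0 speed frac 1.0 dx/row [-0.005  -0.0117  0.0017] w/row [ 0. -0.  2.]
[ 0.45 -0.16  0.18] [-54.   5. 126.  70.  67. -35.] 0.0 0.0 speed frac 0.71 dx/row [-0.0038  0.0125  0.005 ] w/row [0.   0.   5.63]
[0.4  0.03 0.2 ] [-37.   0. 127.  59.  81. -38.] 0.0 0.0 speed frac 0.28 dx/row [-0.0063  0.0237  0.0025] w/row [0.   0.   4.38]
[0.379 0.1   0.126] [-25.  15. 123.  52.  82. -52.] 0.0 0.0 speed frac 0.24 dx/row [-0.0035  0.0116 -0.0124] w/row [-0.    0.    4.17]
```

>>> {"fn": "carry_out", "kwargs": {
  "motion": "-0.0059 -0.012 -0.0044 0 0 0 0;-0.0059 -0.012 -0.0044 0 0 0 0;-0.0059 -0.012 -0.0044 0 0 0 0;-0.0059 -0.012 -0.0044 0 0 0 0;-0.0059 -0.012 -0.0044 0 0 0 0;-0.0059 -0.012 -0.0044 0 0 0 0;-0.0059 -0.012 -0.0044 0 0 0 0;-0.0059 -0.012 -0.0044 0 0 0 0;-0.003 -0.007 0.001 0 0 1.2 0;-0.003 -0.007 0.001 0 0 1.2 0;-0.003 -0.007 0.001 0 0 1.2 0;-0.003 -0.007 0.001 0 0 1.2 0;-0.003 -0.007 0.001 0 0 1.2 0;-0.003 -0.007 0.001 0 0 1.2 0;-0.003 -0.007 0.001 0 0 1.2 0;-0.003 -0.007 0.001 0 0 1.2 0;-0.003 -0.007 0.001 0 0 1.2 0;-0.003 -0.007 0.001 0 0 1.2 0"
}}

```text
time_s: 35.92
ee_pos: [0.4801, -0.2613, 0.1387]
eef_rot: [-3.138, -1.046, -0.266]
force: [0.8, -0.8, 0.2]
grip_width: 0.094
grip_force: 0.0
```

>>> {"fn": "carry_out", "kwargs": {
  "motion": "-0.003 0.01 0.004 0 0 4.5 0;-0.003 0.01 0.004 0 0 4.5 0;-0.003 0.01 0.004 0 0 4.5 0;-0.003 0.01 0.004 0 0 4.5 0;-0.003 0.01 0.004 0 0 4.5 0;-0.003 0.01 0.004 0 0 4.5 0;-0.003 0.01 0.004 0 0 4.5 0;-0.003 0.01 0.004 0 0 4.5 0;-0.003 0.01 0.004 0 0 4.5 0;-0.003 0.01 0.004 0 0 4.5 0;-0.0063 0.0237 0.0025 0 0 4.38 0;-0.0063 0.0237 0.0025 0 0 4.38 0;-0.0063 0.0237 0.0025 0 0 4.38 0;-0.0063 0.0237 0.0025 0 0 4.38 0;-0.0063 0.0237 0.0025 0 0 4.38 0;-0.0063 0.0237 0.0025 0 0 4.38 0;-0.0063 0.0237 0.0025 0 0 4.38 0;-0.0063 0.0237 0.0025 0 0 4.38 0"
}}

```text
time_s: 37.42
ee_pos: [0.4, 0.0296, 0.1992]
eef_rot: [-3.138, -1.048, 1.133]
force: [0.2, -0.0, -0.3]
grip_width: 0.094
grip_force: 0.0
```

```bash
cat >> pl.py <<'E'
def need(x,r):
    o=ctrl.get_obs();rm=R.from_euler('xyz',o['eef_rot'])
    print('q',np.degrees(o['qpos']).round(0),'ee',o['ee_pos'].round(3),'need dx',(x-o['ee_pos']).round(4),'rot',np.degrees((r*rm.inv()).as_rotvec()).round(2),'gw',round(o['grip_width'],4),'F',o['force'].round(1))
def can(t):
    P=cloud(t);m=np.zeros(P.shape[:2],np.uint8);m[150:290,180:330]=1
    B=P[(m>0)&(P[...,2]>.097)&(P[...,2]<.109)];print('can',len(B),rectxy(B) if len(B)>10 else '')
    m[:]=0;m[150:290,180:330]=1;hsv=cv2.cvtColor(t["pixels"],cv2.COLOR_RGB2HSV)
    print('mat z med',)
E
python3 - <<'E'
from pl import *
need(gp(.379,.2045,.065,G,.14),G)
t=cam("top");can(t);save(t,"t6.png")
cv2.imwrite("pics/t6c.png",cv2.resize(cv2.imread("pics/t6.png")[140:300,180:380],(800,600)))
E
```

```text
q [-37.   3. 125.  59.  81. -39.] ee [0.4   0.03  0.199] need dx [-0.021   0.0701 -0.0737] rot [-0.05 -0.1  24.89] gw 0.094 F [ 0.2 -0.  -0.3]
can 102 (379.1, 204.8, 65.7, 65.3, -0.1)
mat z med
```

View pics/t6c.png

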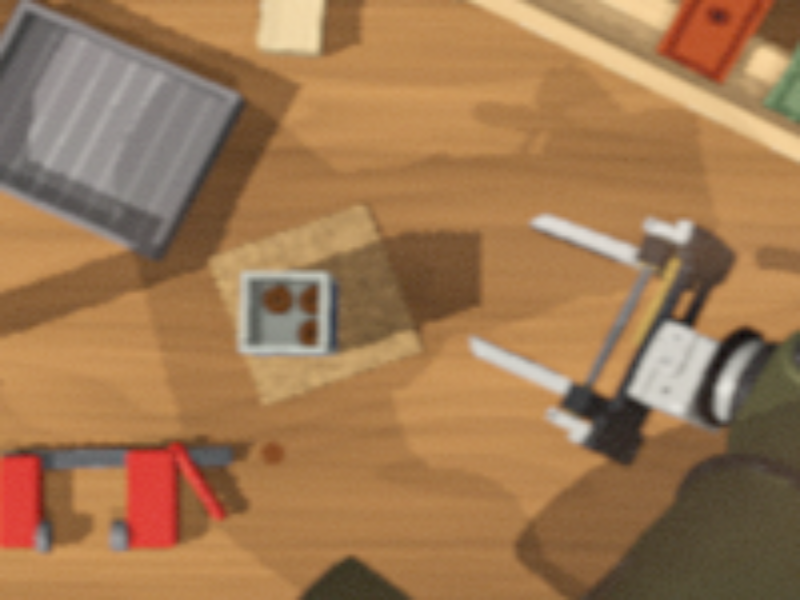

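>>> {"fn": "carry_out", "kwargs": {
  "motion": "-0.0035 0.0117 -0.0123 0 0 4.15 0;-0.0035 0.0117 -0.0123 0 0 4.15 0;-0.0035 0.0117 -0.0123 0 0 4.15 0;-0.0035 0.0117 -0.0123 0 0 4.15 0;-0.0035 0.0117 -0.0123 0 0 4.15 0;-0.0035 0.0117 -0.0123 0 0 4.15 0;0 0 0 0 0 0 0;0 0 0 0 0 0 0"
}}

```text
time_s: 38.13
ee_pos: [0.3792, 0.0995, 0.1251]
eef_rot: [-3.136, -1.048, 1.563]
force: [-0.1, 0.0, 0.4]
grip_width: 0.0938
grip_force: 0.0
```

```bash
cat >> pl.py <<'E'
def px2w(t,u,v,z):
    K=t["K"];d=t["R"]@f((u-K[0,2])/K[0,0],-(v-K[1,2])/K[1,1],-1);p=np.array(t["position"]);return p+d*(z-p[2])/d[2]
E
python3 - <<'E'
from pl import *
need(gp(.379,.2047,.065,G),G)
t=cam("top");can(t)
for c in [(362,205),(420,348),(265,403),(210,262),(314,304.5)]:print(px2w(t,180+c[0]/4-.4,140+c[1]/3.75-.4,.004).round(4))
E
```

```text
q [-25.  19. 120.  53.  82. -53.] ee [0.379 0.099 0.125] need dx [-0.0002  0.1217 -0.0696] rot [-0.05 -0.15  0.19] gw 0.0938 F [-0.1  0.   0.4]
can 99 (379.0, 204.8, 65.8, 65.6, -0.5)
mat z med
[0.4804 0.1536 0.004 ]
[0.3541 0.1019 0.004 ]
[0.3031 0.2288 0.004 ]
[0.4269 0.2789 0.004 ]
[0.3908 0.191  0.004 ]
```

>>> {"fn": "carry_out", "kwargs": {
  "motion": "0 0.0152 -0.0087 0 0 0 0;0 0.0152 -0.0087 0 0 0 0;0 0.0152 -0.0087 0 0 0 0;0 0.0152 -0.0087 0 0 0 0;0 0.0152 -0.0087 0 0 0 0;0 0.0152 -0.0087 0 0 0 0;0 0.0152 -0.0087 0 0 0 0;0 0.0152 -0.0087 0 0 0 0;0 0 0 0 0 0 0;0 0 0 0 0 0 130;0 0 0 0 0 0 200;0 0 0 0 0 0 255;0 0 0 0 0 0 255;0 0 0 0 0 0 255;0 0 0 0 0 0 255",
  "grip_force": 45
}}

```text
time_s: 39.43
ee_pos: [0.3793, 0.2207, 0.0563]
eef_rot: [3.141, -1.047, 1.569]
force: [0.1, -5.1, 4.7]
grip_width: 0.0658
grip_force: 45.0
```

>>> {"fn": "carry_out", "kwargs": {
  "motion": "0 0 0.015 0 0 0 255;0 0 0.025 0 0 0 255;0 0 0.025 0 0 0 255;0 0 0.025 0 0 0 255;0 0 0.025 0 0 0 255;0 0 0.02 0 0 0 255;0 0 0 0 0 0 255"
}}

```text
time_s: 40.02
ee_pos: [0.3797, 0.221, 0.1938]
eef_rot: [3.132, -1.046, 1.578]
force: [-0.2, -0.1, -2.6]
grip_width: 0.0655
grip_force: 45.0
```

Run:
```python
from pl import *
need(gp(.379,.2047,.2,G),G)
q=ctrl.get_obs()['qpos']
# tray frame
a=np.radians(65.7);print('tray axes long',np.cos(a),np.sin(a))
def roll(d): return R.from_rotvec(np.radians(d)*H.apply([0,0,1]))*H
H=R.from_euler('x',30,degrees=True)*G
# grasp ~7mm above can mid; can centre->mouth 46mm after roll
for d in(90,135,150):
    r=roll(d); M=(R.from_rotvec(np.radians(d)*f(0,1,0))*R.from_euler('x',30,degrees=True)).apply([0,0,1]);print(d,'mouth dir',M.round(2))
plan([(gp(.47,.36,.22,H),H,14),(gp(.47,.36,.2,H),roll(75),12),(gp(.48,.38,.17,H),roll(150),12)],q)
s=cam("side");save(s,"s7.png");cv2.imwrite("pics/s7c.png",cv2.resize(cv2.imread("pics/s7.png")[150:310,170:370],(700,560)))
```

```text
q [ -8.   7. 122.  62.  77. -38.] ee [0.38  0.221 0.194] need dx [-0.0007  0.0002 -0.0033] rot [0.06 0.28 0.1 ] gw 0.0655 F [-0.2 -0.1 -2.6]
tray axes long 0.41151435860510865 0.9114032766354453
90 mouth dir [ 0.87 -0.5   0.  ]
135 mouth dir [ 0.61 -0.5  -0.61]
150 mouth dir [ 0.43 -0.5  -0.75]
[0.47  0.379 0.22 ] [  9.  28. 111.  97.  84. -50.] 0.0 0.0 speed frac 0.17 dx/row [0.0051 0.0114 0.0022] w/row [2.15 0.02 0.01]
[0.47  0.379 0.2  ] [  9.  30. 112.  97.  85.  23.] 0.0 0.0 speed frac 0.4 dx/row [ 0.      0.     -0.0017] w/row [ 0.    6.25 -0.  ]
[0.48  0.399 0.17 ] [ 11.  35. 109.  99.  84.  95.] 0.0 0.0 speed frac 0.4 dx/row [ 0.0008  0.0017 -0.0025] w/row [-0.    6.25  0.  ]
```

View pics/s7c.png

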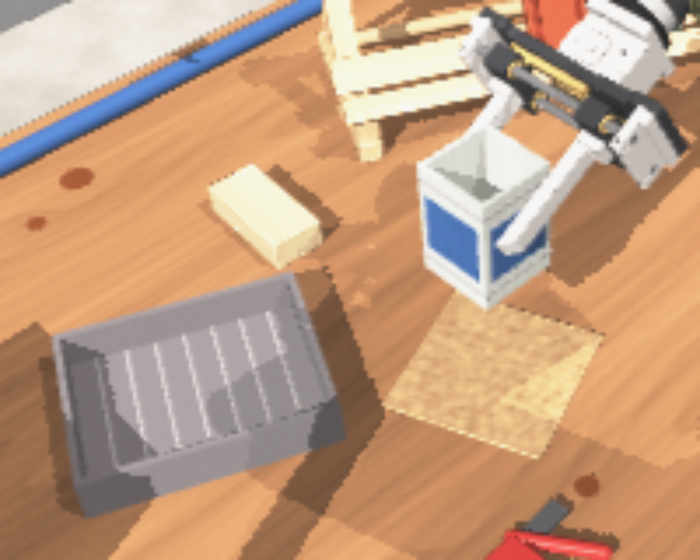

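>>> {"fn": "carry_out", "kwargs": {
  "motion": "0.0079 0.0136 0.0004 1.88 0 0 255;0.0079 0.0136 0.0004 1.88 0 0 255;0.0079 0.0136 0.0004 1.88 0 0 255;0.0079 0.0136 0.0004 1.88 0 0 255;0.0079 0.0136 0.0004 1.88 0 0 255;0.0079 0.0136 0.0004 1.88 0 0 255;0.0079 0.0136 0.0004 1.88 0 0 255;0.0079 0.0136 0.0004 1.88 0 0 255;0.0079 0.0136 0.0004 1.88 0 0 255;0.0079 0.0136 0.0004 1.88 0 0 255;0.0079 0.0136 0.0004 1.88 0 0 255;0.0079 0.0136 0.0004 1.88 0 0 255;0.0079 0.0136 0.0004 1.88 0 0 255;0.0079 0.0136 0.0004 1.88 0 0 255;0.0079 0.0136 0.0004 1.88 0 0 255;0.0079 0.0136 0.0004 1.88 0 0 255;0 0 0 0 0 0 255"
}}

```text
time_s: 41.48
ee_pos: [0.5051, 0.4401, 0.1939]
eef_rot: [-1.498, -1.566, -0.074]
force: [-1.0, -1.3, -3.4]
grip_width: 0.066
grip_force: 45.0
```

Run:
```python
from pl import *
H=R.from_euler('x',30,degrees=True)*G
need(gp(.506,.42,.16,H),H)
```

```text
q [ 15.  38. 100. 101.  80. -49.] ee [0.505 0.44  0.194] need dx [ 0.0009 -0.0011 -0.0339] rot [-0.02 -0.27  0.06] gw 0.066 F [-1.  -1.3 -3.4]
```

>>> {"fn": "carry_out", "kwargs": {
  "motion": "0 0 -0.0023 0 6 0 255;0 0 -0.0023 0 6 0 255;0 0 -0.0023 0 6 0 255;0 0 -0.0023 0 6 0 255;0 0 -0.0023 0 6 0 255;0 0 -0.0023 0 6 0 255;0 0 -0.0023 0 6 0 255;0 0 -0.0023 0 6 0 255;0 0 -0.0023 0 6 0 255;0 0 -0.0023 0 6 0 255;0 0 -0.0023 0 6 0 255;0 0 -0.0023 0 6 0 255;0 0 -0.0023 0 6 0 255;0 0 -0.0023 0 6 0 255;0 0 -0.0023 0 6 0 255"
}}

```text
time_s: 42.73
ee_pos: [0.5048, 0.4381, 0.1607]
eef_rot: [-1.575, 0.008, -0.002]
force: [-0.5, 0.2, -2.0]
grip_width: 0.0661
grip_force: 45.0
```

>>> {"fn": "carry_out", "kwargs": {
  "motion": "0 0 -0.001 0 4 0 255;0 0 -0.001 0 4 0 255;0 0 -0.001 0 4 0 255;0 0 -0.001 0 4 0 255;0 0 -0.001 0 4 0 255;0 0 -0.001 0 4 0 255;0 0 -0.001 0 4 0 255;0 0 -0.001 0 4 0 255;0 0 -0.001 0 4 0 255;0 0 -0.001 0 4 0 255;0 0 -0.001 0 4 0 255;0 0 -0.001 0 4 0 255;0 0 -0.001 0 4 0 255;0 0 -0.001 0 4 0 255;0 0 -0.001 0 4 0 255;0 0 0 0 0 0 255;0 0 0 0 0 0 255;0 0 0 0 0 0 255;0 0 0 0 0 0 255;0 0 0 0 0 0 255"
}}

```text
time_s: 44.4
ee_pos: [0.5052, 0.4387, 0.1477]
eef_rot: [-1.575, 1.047, -0.003]
force: [-0.4, -0.2, -1.4]
grip_width: 0.066
grip_force: 45.0
```

Run:
```python
from pl import *
H=R.from_euler('x',30,degrees=True)*G
need(gp(.506,.42,.145,H),H)
s=cam("side");save(s,"s8.png");cv2.imwrite("pics/s8c.png",cv2.resize(cv2.imread("pics/s8.png")[150:310,150:350],(700,560)))
```

```text
q [ 14.  44.  99. 101.  81.  96.] ee [0.505 0.439 0.148] need dx [ 0.0008  0.0003 -0.0027] rot [ 7.0e-02 -1.5e+02  1.3e-01] gw 0.066 F [-0.4 -0.2 -1.4]
```

View pics/s8c.png

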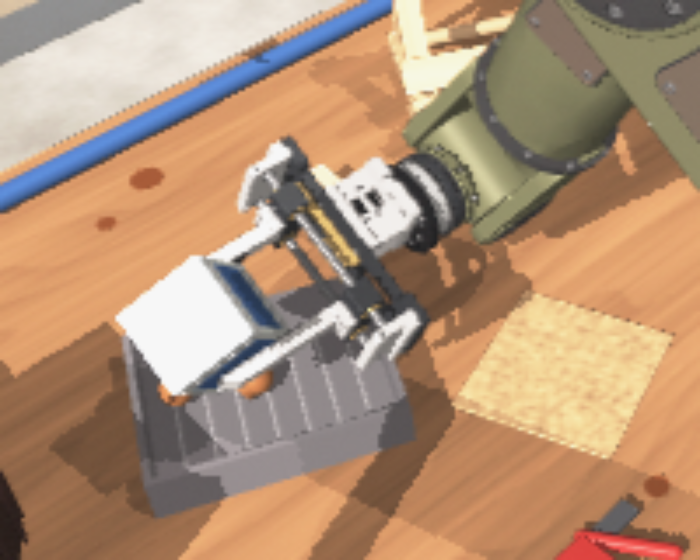

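>>> {"fn": "carry_out", "kwargs": {
  "motion": "0 0 0.004 0 6 0 255;0 0 0.004 0 6 0 255;0 0 0 0 -6 0 255;0 0 0 0 6 0 255;0 0 0 0 -6 0 255;0 0 0 0 6 0 255;0 0 0 0 0 0 255;0 0 0 0 0 0 255;0 0 0.004 0 -7 0 255;0 0 0.004 0 -7 0 255;0 0 0.004 0 -7 0 255;0 0 0.004 0 -7 0 255;0 0 0.004 0 -7 0 255;0 0 0.004 0 -7 0 255;0 0 0.004 0 -7 0 255;0 0 0.004 0 -7 0 255;0 0 0.004 0 -7 0 255"
}}

```text
time_s: 45.87
ee_pos: [0.5052, 0.4387, 0.192]
eef_rot: [-1.572, 0.15, -0.001]
force: [-0.2, -0.9, -1.6]
grip_width: 0.0659
grip_force: 45.0
```

>>> {"fn": "carry_out", "kwargs": {
  "motion": "-0.006 -0.011 0.002 -1.5 -6.6 0 255;-0.006 -0.011 0.002 -1.5 -6.6 0 255;-0.006 -0.011 0.002 -1.5 -6.6 0 255;-0.006 -0.011 0.002 -1.5 -6.6 0 255;-0.006 -0.011 0.002 -1.5 -6.6 0 255;-0.006 -0.011 0.002 -1.5 -6.6 0 255;-0.006 -0.011 0.002 -1.5 -6.6 0 255;-0.006 -0.011 0.002 -1.5 -6.6 0 255;-0.006 -0.011 0.002 -1.5 -6.6 0 255;-0.006 -0.011 0.002 -1.5 -6.6 0 255;-0.006 -0.011 0.002 -1.5 -6.6 0 255;-0.006 -0.011 0.002 -1.5 -6.6 0 255;-0.006 -0.011 0.002 -1.5 -6.6 0 255;-0.006 -0.011 0.002 -1.5 -6.6 0 255;-0.006 -0.011 0.002 -1.5 -6.6 0 255"
}}

```text
time_s: 47.12
ee_pos: [0.4149, 0.2733, 0.2222]
eef_rot: [2.89, -1.346, 1.557]
force: [0.6, -0.3, -1.6]
grip_width: 0.0657
grip_force: 45.0
```

Run:
```python
from pl import *
need(gp(.391,.191,.15,G),G)
print(R.from_euler('xyz',ctrl.get_obs()['eef_rot']).as_matrix().round(3), G.as_matrix().round(3))
s=cam("side");save(s,"s9.png");t=cam("top");save(t,"t9.png")
cv2.imwrite("pics/s9c.png",np.hstack([cv2.resize(cv2.imread("pics/s9.png")[150:310,170:370],(400,320)),cv2.resize(cv2.imread("pics/t9.png")[120:280,150:350],(400,320))]))
```

```text
q [ -3.  10. 128.  91.  72. -50.] ee [0.415 0.273 0.222] need dx [-0.0239 -0.0658 -0.0817] rot [-17.     5.4   14.24] gw 0.0657 F [ 0.6 -0.3 -1.6]
[[ 0.003  0.965  0.262]
 [ 0.223 -0.256  0.941]
 [ 0.975  0.055 -0.216]] [[ 0.     1.     0.   ]
 [ 0.5   -0.     0.866]
 [ 0.866 -0.    -0.5  ]]
```

View pics/s9c.png

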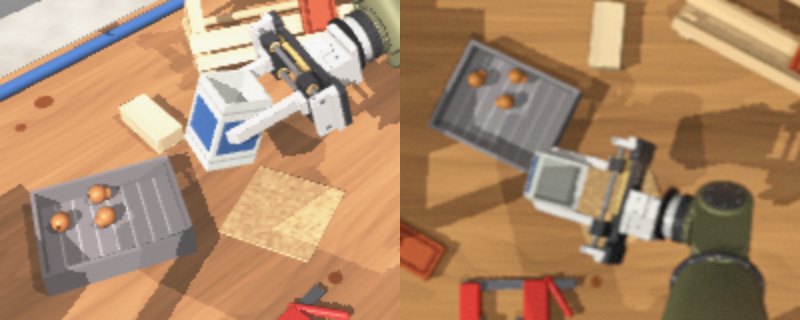

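>>> {"fn": "carry_out", "kwargs": {
  "motion": "-0.0024 -0.0066 -0.009 -1.7 0.54 1.42 255;-0.0024 -0.0066 -0.009 -1.7 0.54 1.42 255;-0.0024 -0.0066 -0.009 -1.7 0.54 1.42 255;-0.0024 -0.0066 -0.009 -1.7 0.54 1.42 255;-0.0024 -0.0066 -0.009 -1.7 0.54 1.42 255;-0.0024 -0.0066 -0.009 -1.7 0.54 1.42 255;-0.0024 -0.0066 -0.009 -1.7 0.54 1.42 255;-0.0024 -0.0066 -0.009 -1.7 0.54 1.42 255;-0.0024 -0.0066 -0.009 -1.7 0.54 1.42 255;-0.0024 -0.0066 -0.009 -1.7 0.54 1.42 255;0 0 0 0 0 0 255;0 0 0 0 0 0 255"
}}

```text
time_s: 48.22
ee_pos: [0.3917, 0.2081, 0.132]
eef_rot: [-3.123, -1.048, 1.55]
force: [-0.1, -0.1, -2.1]
grip_width: 0.0658
grip_force: 45.0
```

Run:
```python
from pl import *
need(f(.391,.207,.057),G)
t=cam("top");P=cloud(t)
B=P[170:260,200:300].reshape(-1,3);o=ctrl.get_obs()['ee_pos']
zt=o[2]-.0563+.104;B=B[(abs(B[:,2]-zt)<.006)&(B[:,1]>.165)];print('expected rim z',zt,len(B),rectxy(B),np.percentile(B[:,2],[5,50,95]))
A=np.c_[B[:,:2],np.ones(len(B))];print('tilt deg',np.degrees(np.linalg.lstsq(A,B[:,2],rcond=None)[0][:2]))
```

```text
q [ -9.  17. 121.  63.  74. -46.] ee [0.392 0.208 0.132] need dx [-0.0007 -0.0011 -0.075 ] rot [-0.05 -0.52  0.28] gw 0.0658 F [-0.1 -0.1 -2.1]
expected rim z 0.17980979386233334 97 (392.0, 196.1, 65.3, 59.0, 1.7) [0.17582409 0.17888573 0.18265058]
tilt deg [-0.22423893 -0.68351407]
```

>>> {"fn": "carry_out", "kwargs": {
  "motion": "-0.0007 -0.0011 -0.0135 -0.05 -0.5 0.28 255;0 0 -0.0135 0 0 0 255;0 0 -0.0135 0 0 0 255;0 0 -0.0135 0 0 0 255;0 0 -0.0135 0 0 0 255;0 0 -0.004 0 0 0 255;0 0 -0.002 0 0 0 255;0 0 0 0 0 0 255;0 0 0 0 0 0 255"
}}

```text
time_s: 49.02
ee_pos: [0.3909, 0.2067, 0.059]
eef_rot: [3.138, -1.046, 1.575]
force: [0.0, -0.8, -1.6]
grip_width: 0.0657
grip_force: 45.0
```

Run:
```python
from pl import *
need(f(.391,.207,.0563),G)
```

```text
q [ -9.  27. 122.  66.  69. -57.] ee [0.391 0.207 0.059] need dx [ 0.0001  0.0003 -0.0027] rot [ 0.05  0.1  -0.05] gw 0.0657 F [ 0.  -0.8 -1.6]
```

>>> {"fn": "carry_out", "kwargs": {
  "motion": "0 0 -0.0013 0 0 0 255;0 0 -0.0012 0 0 0 255;0 0 0 0 0 0 255;0 0 0 0 0 0 20;0 0 0 0 0 0 0;0 0 0 0 0 0 0;0 0 0 0 0 0 0;0 0 0 0 0 0 0;0 0 0 0 0 0 0;0 -0.013 0.0075 0 0 0 0;0 -0.017 0.01 0 0 0 0;0 -0.017 0.01 0 0 0 0;0 -0.02 0.0115 0 0 0 0;0 -0.02 0.0115 0 0 0 0;0 -0.02 0.0115 0 0 0 0;0 -0.02 0.0115 0 0 0 0;0 0 0.02 0 0 0 0;0 0 0.02 0 0 0 0;0 0 0 0 0 0 0"
}}

```text
time_s: 50.6
ee_pos: [0.3914, 0.079, 0.1718]
eef_rot: [3.132, -1.045, 1.58]
force: [0.7, -0.2, -0.4]
grip_width: 0.0941
grip_force: 0.0
```

Run:
```python
from pl import *
t=cam("top");can(t);[chk(t,y) for y in(-.197,-.09,.008)]
s=cam("side");save(s,"s10.png");save(t,"t10.png")
cv2.imwrite("pics/s10c.png",np.hstack([cv2.resize(cv2.imread("pics/s10.png")[70:310,170:420],(400,384)),cv2.resize(cv2.imread("pics/t10.png")[70:300,150:480],(400,384))]))
P=cloud(t);T=P[...,2]>0
for n,b,zr in [("glue",(445,485,215,250),(.02,.2)),("block",(240,268,115,158),(.02,.04)),("clamp",(175,245,250,292),(.008,.05))]:
    print(n,rectxy(blob(t,P,b,T,zr)))
```

```text
can 102 (389.5, 191.3, 65.9, 65.3, -88.8)
mat z med
563 x [np.float64(-0.0182), np.float64(-0.0182), np.float64(-0.0178), np.float64(-0.0182)] y [-0.223 -0.163] y lo/hi [[-0.222, -0.163], [-0.222, -0.163]]
550 x [np.float64(-0.0183), np.float64(-0.0182), np.float64(-0.0181), np.float64(-0.0179)] y [-0.119 -0.058] y lo/hi [[-0.118, -0.06], [-0.118, -0.058]]
545 x [np.float64(-0.0183), np.float64(-0.0183), np.float64(-0.0182), np.float64(-0.0186)] y [-0.02   0.041] y lo/hi [[-0.019, 0.04], [-0.019, 0.041]]
glue (366.8, -460.9, 59.0, 52.0, 13.1)
block (669.8, 215.9, 111.2, 50.8, -2.8)
clamp (218.6, 347.4, 190.4, 88.6, -85.9)
```

View pics/s10c.png

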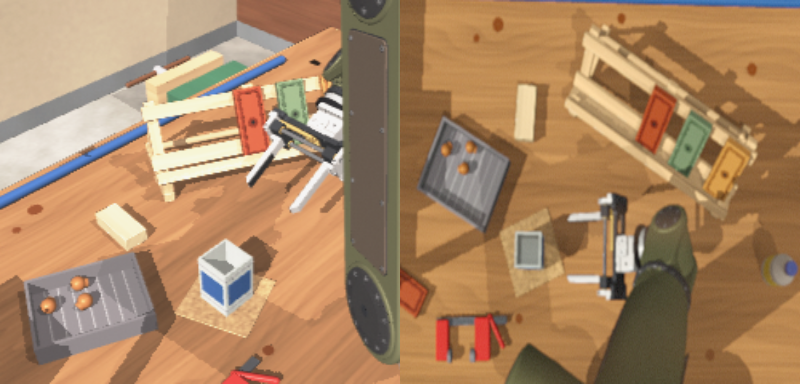

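```bash
python3 -c "
from station import ctrl
print(ctrl.hand_in())"
```

```text
the job is handed in; nothing more can be done
None
```

The job is handed in. The oak, green and cherry fronts, the only three found on the bench, lean flat on the rack. All three knobs are in the tray, the empty can stands upright on its mat, and the glue, clamp and block did not move.

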